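# Set up a drawbar for checking on vee blocks

### The job

With the things on the black mat, set up the drawbar check on the grey steel plate: stand the two vee blocks upright on the two scribed rectangles, their grooves in line along the plate, and lay the drawbar in both grooves, centred between the blocks, with its hexagon head towards the upright end stop. On the plate, stand the collet upright about 65 mm behind the drawbar (the side away from the robot) and lay the large bright nut flat about 65 mm in front of it, both midway between the two blocks.

Things in the scene. Friction and masses are not known exactly. Their poses are not given: they have to be found in the camera images.
- plate: grey ground steel plate, 200x300x20 mm, fixed left or right of the mat. Origin: centre of its underside; top at z = 20 mm; x points away from the robot (behind = +x, in front = -x), turned up to 0.25 rad; y along the 300 mm, to the robot's left. Two rectangles scribed on top, 66 mm (x) by 56 mm (y), centred at x 0, y +55 and -55 mm: each frames one vee block, groove along y
- end_stop: dark steel end stop, 46x26x50 mm, an upright block with a small screw through it, fixed on the plate 134 mm from its middle, at the left or the right end (varies). At the other end lies a low painted key bar, 18x75x12 mm, which stays. Origin: centre of its underside, on the plate's top
- mat: black rubber mat, 250x270 mm, 3 mm thick, fixed on the bench; the things to be moved start on it, undersides at 3 mm. Origin: centre of its underside. A smaller black nut, 22x19x15 mm, in its middle is not part of the job
- vee_a: plain grey steel vee block, 50x60x42 mm, 0.6 to 0.9 kg; one of two alike. Origin: centre of its underside; z up; x along the groove, which runs the full 50 mm across its top; y across the groove, between the two flat full-height side faces 60 mm apart. Fits either scribed rectangle, either way round. Starts upright on the mat
- vee_b: plain grey steel vee block, 50x60x42 mm, 0.6 to 0.9 kg; the other of two alike. Origin: centre of its underside; z up; x along the groove, which runs the full 50 mm across its top; y across the groove, between the two flat full-height side faces 60 mm apart. Fits either scribed rectangle, either way round. Starts upright on the mat
- drawbar: round steel bar, 18 mm in diameter, 220 mm long, 0.3 to 0.5 kg; at its +y end a hexagon head 18 mm across flats, 18 mm long, at its -y end a thin dark thread, 11 mm in diameter, 26 mm long. Origin: on its axis at mid-length; y along the axis towards the head. Starts lying level on the mat. Seated in both grooves its axis is 34.5 mm above the plate's top
- collet: spring collet, a slotted grey steel sleeve, wider at the top, 34 mm in diameter, 47 mm tall, standing upright on the mat. Origin: centre of its underside; z up
- nut: large bright hexagon nut, 28x24x19 mm, lying flat on the mat; 24 mm across flats along its y. Origin: centre of its underside; z up

How it is judged (in metres and radians):
At the end, for the whole second after the job is handed in: At rest: a vee block flat on each rectangle (12 mm, 0.14 rad); drawbar seated in both (height 4 mm, middle 15 mm, 0.14 rad), head towards the stop; collet upright 40 to 90 mm behind and nut flat 40 to 90 mm in front of the plate's middle line, each within 20 mm of midway between the blocks ((((x of vee_a in the frame of plate between -0.012 and 0.012 m and y of vee_a in the frame of plate between 0.043 and 0.067 m and z of vee_a in the frame of plate between 0.016 and 0.024 m and angle between the x axis of vee_a and the y axis of plate, either way round below 0.14 rad and angle between vee_a's own z axis and vertical below 0.06 rad) and (x of vee_b in the frame of plate between -0.012 and 0.012 m and y of vee_b in the frame of plate between -0.067 and -0.043 m and z of vee_b in the frame of plate between 0.016 and 0.024 m and angle between the x axis of vee_b and the y axis of plate, either way round below 0.14 rad and angle between vee_b's own z axis and vertical below 0.06 rad)) or ((x of vee_a in the frame of plate between -0.012 and 0.012 m and y of vee_a in the frame of plate between -0.067 and -0.043 m and z of vee_a in the frame of plate between 0.016 and 0.024 m and angle between the x axis of vee_a and the y axis of plate, either way round below 0.14 rad and angle between vee_a's own z axis and vertical below 0.06 rad) and (x of vee_b in the frame of plate between -0.012 and 0.012 m and y of vee_b in the frame of plate between 0.043 and 0.067 m and z of vee_b in the frame of plate between 0.016 and 0.024 m and angle between the x axis of vee_b and the y axis of plate, either way round below 0.14 rad and angle between vee_b's own z axis and vertical below 0.06 rad))) and x of drawbar in the frame of plate between -0.015 and 0.015 m and y of drawbar in the frame of plate between -0.015 and 0.015 m and z of drawbar in the frame of plate between 0.0505 and 0.0585 m and angle between the y axis of drawbar and the y axis of plate, either way round below 0.14 rad and y of end_stop in the frame of drawbar above 0.05 m and x of collet in the frame of plate between 0.04 and 0.09 m and y of collet in the frame of plate between -0.02 and 0.02 m and z of collet in the frame of plate between 0.016 and 0.024 m and angle between each of collet, nut's own z axis and vertical below 0.1 rad and x of nut in the frame of plate between -0.09 and -0.04 m and y of nut in the frame of plate between -0.02 and 0.02 m and z of nut in the frame of plate between 0.016 and 0.024 m and linear speed of each of vee_a, vee_b, drawbar, collet, nut below 0.02 m/s); the robot touches nothing.
It also fails if it takes over 136 s, if anything falls off the work surface, if the arm or the gripper's body presses on something with over 40 N, if the wrist force passes 120 N, or if a joint passes its speed limit or range.

### The arm

A 6-joint arm with a two-finger parallel gripper is mounted at the origin on a cart in front of the work surface, level with it; the furniture and walls round the work are solid. World frame = base frame: x ahead of the robot, y to its left, z up, the work surface at z = 0. Lengths are in mm, angles in rad, forces in N, time in s.
With the tool pointing down it reaches from about 300 to 875 mm from the base axis. Payload 6.4 kg.
Tool frame: the origin (TCP) lies on the centre line of the jaws, within the pads' length; the fingertips stand 11 mm ahead of it and the grasp point (between the pads) lies 8 mm behind it; z points along the fingers, y is the line along which they close (so a half turn about z gives the same grasp; the last joint's range is limited). The gripper opens to 88 mm and grips with 3 to 60 N. Pads are 18 mm wide; open, the fingers measure 123 mm over their backs; the gripper's body (75 mm by 187 mm) begins 45 mm behind the grasp point.
Start: joints at [-1.308, 0.181, 1.607, -0, 1.354, -0.206], TCP at [259.812, -512.971, 213.914] pointing down, gripper open.
Joint ranges: [-2.99, 2.99], [-0.89, 2.07], [0.3, 2.58], [-1.14, 4.28], [0, 2.63], [-3.12, 3.12]. Speed limits (rad/s): [2.57, 2.57, 3.01, 3.14, 3.14, 3.14].

### API

Orientations are given as [roll, pitch, yaw] about the fixed x, y, z axes, in that order (R = Rz(yaw) Ry(pitch) Rx(roll)).
In Python, from station import ctrl, read_camera, camera_model gives the robot as it stands. The module is installed in compiled form; this text tells all that it offers.
- The arm moves only by the tool carry_out, never from a script. Its argument "deltas" is one flat list of numbers, 7 for each row, row after row: the gripper command: -1 is fully open, 1 is shut, values between are in proportion, then the shift along the tool's x, y, z each as a share of 2 cm, from -1 to 1, then the turn, a rotation vector about the tool's x, y, z each as a share of 0.15 rad, from -1 to 1. In form: [claw, tx, ty, tz, ax, ay, az, claw, tx, ty, tz, ax, ay, az, ...]. A call has 1 to 8 rows; each row shifts and turns the commanded pose from where the row before left it, along the tool's axes as they then stand; what a row does not reach is not made up. A row lasts 1/10 s, in which the tool goes at most 50 mm and 8.59 degrees, less where a joint would pass 70% of its speed; a pose out of reach is approached as far as the arm can. A call with a number of a shift or a turn outside -1 to 1 is refused whole. A call with a gripper value outside its range is refused whole. The fingers move at their own pace and stop on an object; "newtons" is the grip in N (left out, the last holds). Time passes only in rows, so rows that do not move let the fingers close. It gives the time, the measured TCP pose, the force, the opening and the grip force at its end, in the units of the state.
- ctrl.get_state(): the state, without advancing time (a new reading comes with each control period).
- read_camera(name): name is "scene" or "side" or "wrist"; returns the picture (420x560x3 uint8, red, green, blue); there is no depth.
- camera_model(name): a dict with "fov_y" (degrees; the focal length in pixels is half the picture's height over the tangent of half this angle, whatever the lens; pixels are square), "cx", "cy" (the principal point, pixels), "T" (4x4, takes a point from camera to world coordinates). Camera axes: x right, y up, looking along -z (the intrinsics and any distortion apply to the point x, -y, -z); pixel columns grow to the right and rows downward; lengths in mm; the calibration is good to about 2 mm. A picture is of the moment at which its call begins: read the wrist's pose just before it. camera_model takes no time and is no camera call; for the wrist camera it gives the pose at the moment of the call.
- ctrl.sign_off(): hands the job in; it is judged then, once.
The state is a dict: "time": time; "joints": joint angles; "dq": joint speeds; "effort": joint torques, N m; "position": TCP position; "eef_rot": TCP orientation; "contact_force": force on the tool from outside, world axes, zero at the start; "ft_torque": the same for the moment, N m; "opening": finger opening in mm; "grasp_force": force on a finger pad.
Only numpy, scipy, OpenCV 4.12 (cv2) and the standard library are available. Lean on these libraries where they do the work, as an engineer would, in place of code of your own. Each camera call takes 0.05 s, during which the arm holds its last target. There are 200 camera calls.

## Working session

There is one attempt and no reset: what is moved stays moved. The work goes in short steps, Python scripts to look and compute and a tool call to move; the robot and the scene stay as the last step left them, time stands still between calls to the robot, and variables do not carry over. Pictures are saved under pics/ and viewed, at most 14 in all, crops included, and the job is handed in when it is done.

Besides the shell and the picture viewer there is one more tool, called in YAML: its name, and indented under it one key for each argument. carry_out: Moves the arm, as the interface text tells. Shift numbers are shares of 2 cm and turn numbers shares of 0.15 rad, none past 1 either way. Its arguments: {"type":"object","properties":{"deltas":{"type":"array"},"newtons":{"type":"number"}},"required":["deltas"]}

```bash
mkdir -p pics; cat > h.py <<'E'
import numpy as np, cv2
from station import ctrl, read_camera, camera_model
def snap(n,f=None):
    m=camera_model(n); im=read_camera(n)
    if f: cv2.imwrite('pics/'+f,im[:,:,::-1])
    return im,m
def ray(m,u,v):
    f=210/np.tan(np.radians(m['fov_y'])/2); T=np.array(m['T'])
    d=T[:3,:3]@np.array([(u-m['cx'])/f,-(v-m['cy'])/f,-1]); return T[:3,3],d
def onz(m,u,v,z):
    o,d=ray(m,u,v); return o+d*(z-o[2])/d[2]
E
python3 - <<'E'
from h import *
for n in('scene','side','wrist'):
    im,m=snap(n,n+'0.png'); print(n,{k:(np.round(v,3).tolist()) if not isinstance(v,str) else v for k,v in m.items()})
print(ctrl.get_state())
E
```

```text
scene {'fov_y': 42.496, 'cx': 275.658, 'cy': 215.85, 'T': [[-0.644, 0.357, -0.677, -503.515], [-0.765, -0.325, 0.556, 813.502], [-0.021, 0.876, 0.483, 785.755], [0.0, 0.0, 0.0, 1.0]]}
side {'fov_y': 52.306, 'cx': 279.542, 'cy': 202.157, 'T': [[-0.941, 0.202, -0.272, 264.526], [-0.339, -0.528, 0.779, 718.298], [0.014, 0.825, 0.565, 574.019], [0.0, 0.0, 0.0, 1.0]]}
wrist {'fov_y': 68.909, 'cx': 281.023, 'cy': 209.046, 'T': [[0.451, 0.851, 0.271, 329.004], [-0.893, 0.43, 0.135, -475.58], [-0.001, -0.303, 0.953, 383.94], [0.0, 0.0, 0.0, 1.0]]}
{'time': 0.15, 'joints': array([-1.30832753e+00,  1.81361806e-01,  1.60773084e+00, -1.92039038e-05,
        1.35380186e+00, -2.06302927e-01]), 'dq': array([-0.0009198 , -0.00143718, -0.00115291,  0.00092499, -0.00063668,
       -0.00198078]), 'effort': array([ 1.60037936e-03, -4.34226537e+01, -3.42177236e+01,  7.03362725e-02,
        3.55145743e-02, -7.25417226e-05]), 'position': array([ 259.67606827, -512.54998301,  213.24489769]), 'eef_rot': array([-3.14031457e+00, -2.48323634e-04,  4.68775709e-01]), 'contact_force': array([ 0.28199406, -0.53719116, -0.47090086]), 'ft_torque': array([0.00132531, 0.01559024, 0.00754778]), 'grasp_force': 0.0, 'opening': 88.3516738530563}
```

View pics/scene0.png

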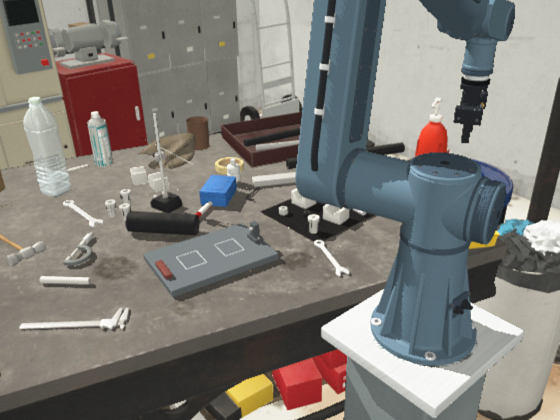

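View pics/side0.png

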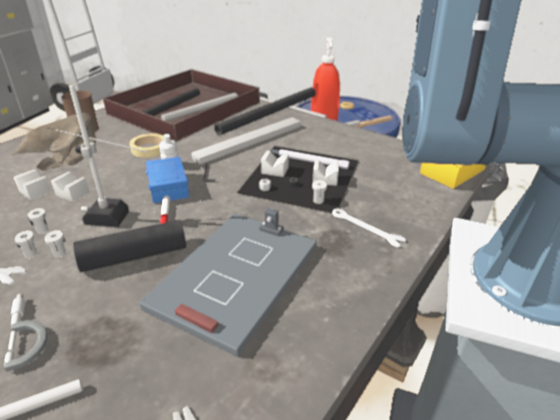

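```bash
python3 - <<'E'
from h import *
m=camera_model('side')
for u,v,z in [(235,218,20),(317,243,20),(238,349,20),(145,300,20),(271,228,20),(197,318,32),(240,193,3),(268,149,3),(357,160,3),(326,208,3),(265,187,3),(319,200,3),(274,158,45),(325,170,45),(347,162,12),(281,153,12)]:
    print(u,v,onz(m,u,v,z).round())
E
```

```text
235 218 [601.  46.  20.]
317 243 [412.  64.  20.]
238 349 [456. 350.  20.]
145 300 [646. 315.  20.]
271 228 [516.  51.  20.]
197 318 [538. 327.  32.]
240 193 [643. -72.   3.]
268 149 [ 663. -313.    3.]
357 160 [ 409. -341.    3.]
326 208 [431. -85.   3.]
265 187 [ 596. -119.    3.]
319 200 [ 455. -111.    3.]
274 158 [ 601. -196.   45.]
325 170 [ 462. -183.   45.]
347 162 [ 430. -303.   12.]
281 153 [ 614. -287.   12.]
```

View pics/wrist0.png

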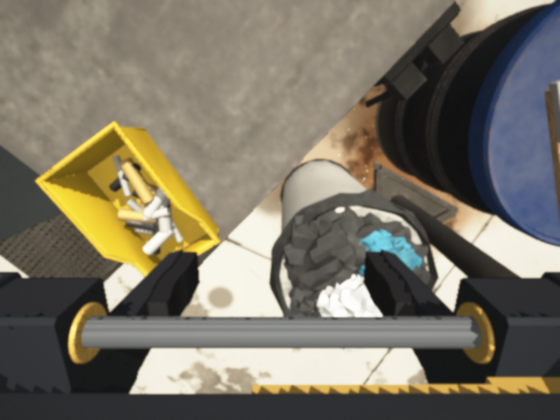

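carry_out:
  deltas: [-1, 0, 0, -0.45, 0, 0, 0.78, -1, 0, 0, -0.45, 0, 0, 0.78, -1, 0, 0, -0.45, 0, 0, 0.78, -1, 0, 0, -0.45, 0, 0, 0.78]

```text
time: 0.55
position: [259.8, -512.7, 249.9]
eef_rot: [-3.141, 0.0, -0.004]
contact_force: [0.3, 0.2, 0.2]
opening: 88.0
grasp_force: 0.0
```

carry_out:
  deltas: [-1, 0.72, -0.98, 0, 0, 0, 0, -1, 0.72, -0.98, 0, 0, 0, 0, -1, 0.72, -0.98, 0, 0, 0, 0, -1, 0.72, -0.98, 0, 0, 0, 0, -1, 0.72, -0.98, 0, 0, 0, 0, -1, 0.72, -0.98, 0, 0, 0, 0, -1, 0.72, -0.98, 0, 0, 0, 0, -1, 0.72, -0.98, 0, 0, 0, 0]

```text
time: 1.35
position: [375.3, -355.1, 249.6]
eef_rot: [-3.141, 0.0, 0.001]
contact_force: [-0.6, 0.1, 0.4]
opening: 88.2
grasp_force: 0.0
```

carry_out:
  deltas: [-1, 0.72, -0.98, 0, 0, 0, 0, -1, 0.72, -0.98, 0, 0, 0, 0, -1, 0.72, -0.98, 0, 0, 0, 0, -1, 0.72, -0.98, 0, 0, 0, 0, -1, 0.72, -0.98, 0, 0, 0, 0, -1, 0.72, -0.98, 0, 0, 0, 0, -1, 0.72, -0.98, 0, 0, 0, 0, -1, 0.72, -0.98, 0, 0, 0, 0]

```text
time: 2.15
position: [490.3, -198.2, 249.6]
eef_rot: [-3.141, 0.0, 0.001]
contact_force: [0.2, 0.3, 0.6]
opening: 88.2
grasp_force: 0.0
```

carry_out:
  deltas: [-1, 0, 0, 0, 0, 0, 0, -1, 0, 0, 0, 0, 0, 0]

```text
time: 2.35
position: [489.8, -199.0, 249.6]
eef_rot: [3.142, 0.001, 0.002]
contact_force: [-0.1, -0.5, -0.7]
opening: 88.0
grasp_force: 0.0
```

```bash
python3 - <<'E'
from h import *
im,m=snap('wrist','wrist1.png'); print(np.round(m['T'],3).tolist()); np.savez('w1.npz',im=im,**m)
E
```

```text
[[0.001, 0.953, 0.304, 567.683], [-1.0, 0.001, 0.0, -197.223], [0.0, -0.304, 0.953, 420.353], [0.0, 0.0, 0.0, 1.0]]
```

View pics/wrist1.png

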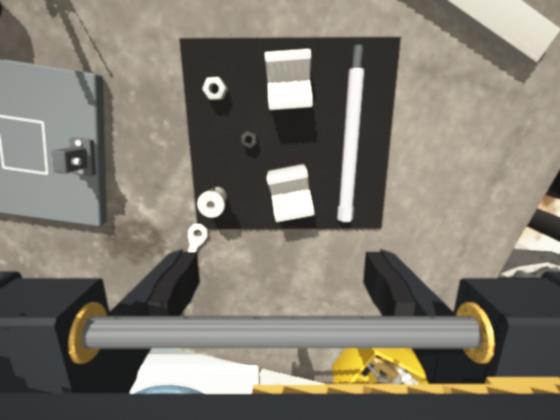

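```bash
python3 - <<'E'
from h import *
d=np.load('w1.npz'); im=d['im']; m={k:d[k] for k in('fov_y','cx','cy','T')}
c=cv2.resize(im[30:240,175:410],None,fx=3.2,fy=2.8*3.2/2.8,interpolation=cv2.INTER_CUBIC)[:600]
c=cv2.resize(im[35:235,180:410],None,fx=3,fy=3,interpolation=cv2.INTER_CUBIC)
cv2.imwrite('pics/c1.png',c[:,:,::-1])
for u,v in[(181,39),(399,38),(383,229),(198,228)]: print(onz(m,u,v,3).round(1))
E
```

```text
[651.6 -75.6   3. ]
[ 652.8 -340.5    3. ]
[ 404.1 -346.4    3. ]
[405.5 -76.1   3. ]
```

View pics/c1.png

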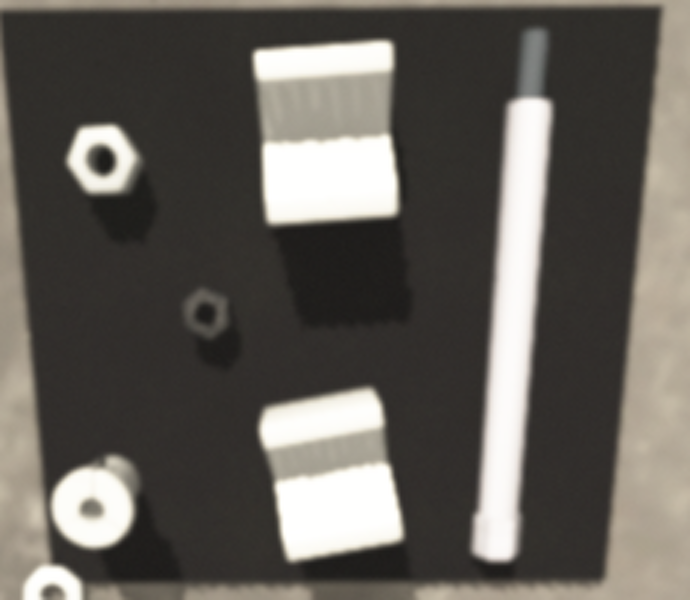

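```bash
cat > q.py <<'E'
from h import *
d=np.load('w1.npz'); m={k:d[k] for k in('fov_y','cx','cy','T')}
def P(L,z): return np.array([onz(m,u/3+180,v/3+35,z)[:2] for u,v in L])
for n,L,z in [('A',[(253,50),(392,41),(397,215),(266,223)],45),('B',[(260,410),(375,388),(403,540),(288,560)],45),
 ('nut',[(66,160),(84,126),(122,124),(141,158),(122,192),(84,194)],22),('col',[(51,507),(134,507),(92,466),(92,549)],50),('bar thread,shoulder,headtop',[(536,29),(530,100),(494,560)],12)]:
    p=P(L,z); print(n,z,p.round(1).tolist(),'c',p.mean(0).round(1))
    e=np.diff(np.vstack([p,p[:1]]),axis=0); print(' len',np.hypot(*e.T).round(1),'ang',np.arctan2(e[:,1],e[:,0]).round(3))
E
python3 q.py
python3 - <<'E'
from h import *
d=np.load('w1.npz'); im=d['im']; m={k:d[k] for k in('fov_y','cx','cy','T')}
for u,v in[(102,76),(100,226)]: print(onz(m,u,v,20).round(1))
for u,v in[(45,122),(47,174)]: print('rect',onz(m,u,v,20).round(1))
E
```

```text
A 45 [[630.7, -178.7], [633.7, -229.9], [573.0, -233.7], [570.1, -182.8]] c [ 601.9 -206.3]
 len [51.2 60.8 50.9 60.8] ang [-1.512 -3.08   1.629  0.067]
B 45 [[496.6, -179.5], [505.8, -226.8], [440.0, -240.5], [430.7, -190.8]] c [ 468.3 -209.4]
 len [48.1 67.2 50.5 66.8] ang [-1.38  -2.936  1.754  0.17 ]
nut 22 [[594.4, -101.3], [607.1, -109.5], [607.8, -124.8], [595.1, -131.7], [582.2, -123.3], [581.4, -107.7]] c [ 594.7 -116.4]
 len [15.1 15.3 14.4 15.5 15.6 14.4] ang [-0.573 -1.522 -2.641  2.564  1.621  0.456]
col 50 [[456.2, -91.2], [456.3, -126.1], [474.0, -109.7], [437.5, -107.1]] c [ 456.  -108.5]
 len [35.  24.2 36.6 24.6] ang [-1.57   0.747  3.073  0.706]
bar thread,shoulder,headtop 12 [[643.9, -290.0], [617.9, -289.6], [418.8, -287.7]] c [ 560.2 -289.1]
 len [ 25.9 199.2 225.1] ang [ 3.125  3.132 -0.011]
[608.3  18.6  20. ]
[415.   55.6  20. ]
rect [554.9  99.8  20. ]
rect [488.6 112.7  20. ]
```

```bash
cat > m.py <<'E'
# from x y z yaw to waypoints: totals of tx,ty,tz,az in shares (turn first, then shift at the final yaw)
import sys, numpy as np
a=np.array(sys.argv[1:],float).reshape(-1,4)
for p,q in zip(a,a[1:]):
    d=q-p; c,s=np.cos(q[3]),np.sin(q[3])
    print('tx %.2f ty %.2f tz %.2f az %.2f'%((c*d[0]+s*d[1])/20,(s*d[0]-c*d[1])/20,-d[2]/20,-d[3]/.15))
E
python3 m.py 489.8 -199 250 0.002  490 -199 110 1.63  602 -206 110 1.63  602 -206 20 1.63 602 -206 250 1.38 430 190 250 1.38
```

```text
tx -0.00 ty 0.01 tz 7.00 az -10.85
tx -0.68 ty 5.57 tz -0.00 az -0.00
tx 0.00 ty 0.00 tz 4.50 az -0.00
tx 0.00 ty 0.00 tz -11.50 az 1.67
tx 17.81 ty -12.20 tz -0.00 az -0.00
```

carry_out:
  deltas: [-1, 0, 0, 0.64, 0, 0, -0.99, -1, 0, 0, 0.64, 0, 0, -0.99, -1, 0, 0, 0.64, 0, 0, -0.99, -1, 0, 0, 0.64, 0, 0, -0.99, -1, 0, 0, 0.64, 0, 0, -0.99, -1, 0, 0, 0.64, 0, 0, -0.99, -1, 0, 0, 0.64, 0, 0, -0.99, -1, 0, 0, 0.64, 0, 0, -0.99]

```text
time: 3.2
position: [489.3, -200.3, 147.0]
eef_rot: [-3.142, 0.0, 1.193]
contact_force: [0.4, -0.1, -1.1]
opening: 88.1
grasp_force: 0.0
```

carry_out:
  deltas: [-1, 0, 0, 0.64, 0, 0, -0.98, -1, 0, 0, 0.64, 0, 0, -0.98, -1, 0, 0, 0.6, 0, 0, -0.97, -1, -0.17, 1, 0, 0, 0, 0, -1, -0.17, 1, 0, 0, 0, 0, -1, -0.17, 1, 0, 0, 0, 0, -1, -0.17, 1, 0, 0, 0, 0, -1, 0, 1, 0, 0, 0, 0]

```text
time: 4.0
position: [590.7, -208.8, 109.8]
eef_rot: [-3.141, 0.0, 1.626]
contact_force: [-0.0, 0.2, 0.1]
opening: 87.9
grasp_force: 0.0
```

carry_out:
  deltas: [-1, 0, 0.57, 0, 0, 0, 0, -1, 0, 0, 0, 0, 0, 0]

```text
time: 4.2
position: [602.4, -207.1, 109.7]
eef_rot: [3.142, 0.0, 1.628]
contact_force: [-0.4, -0.0, -0.0]
opening: 88.3
grasp_force: 0.0
```

```bash
python3 - <<'E'
from h import *
s=ctrl.get_state(); print(s['position'].round(1),s['eef_rot'].round(3),s['joints'].round(2))
im,m=snap('wrist','wrist2.png')
E
```

```text
[ 602.4 -207.1  109.7] [3.142 0.    1.628] [-0.52  0.42  1.53 -0.    1.2  -0.57]
```

View pics/wrist2.png

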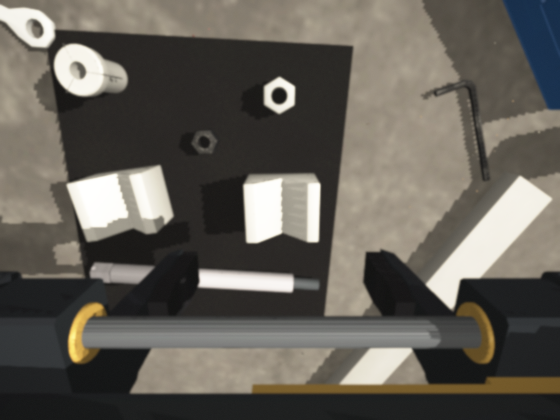

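carry_out:
  deltas: [-1, 0, 0, 0.9, 0, 0, 0, -1, 0, 0, 0.9, 0, 0, 0, -1, 0, 0, 0.9, 0, 0, 0, -1, 0, 0, 0.9, 0, 0, 0, -1, 0, 0, 0.9, 0, 0, 0, -1, 0, 0, 0, 0, 0, 0]

```text
time: 4.85
position: [598.8, -205.5, 17.2]
eef_rot: [-3.136, -0.003, 1.628]
contact_force: [-0.8, 0.5, 0.3]
opening: 88.5
grasp_force: 0.0
```

carry_out:
  deltas: [1, 0, 0, 0, 0, 0, 0, 1, 0, 0, 0, 0, 0, 0, 1, 0, 0, 0, 0, 0, 0, 1, 0, 0, 0, 0, 0, 0, 1, 0, 0, 0, 0, 0, 0, 1, 0, 0, 0, 0, 0, 0]
  newtons: 50

```text
time: 5.45
position: [601.6, -206.5, 20.5]
eef_rot: [-3.141, 0.0, 1.629]
contact_force: [2.3, 1.0, 4.7]
opening: 42.2
grasp_force: 2.6
```

carry_out:
  deltas: [1, 0, 0, 0, 0, 0, 0, 1, 0, 0, 0, 0, 0, 0]

```text
time: 5.65
position: [601.4, -206.6, 20.4]
eef_rot: [-3.14, 0.0, 1.629]
contact_force: [-1.4, 0.6, 1.0]
opening: 26.3
grasp_force: 1.1
```

```bash
python3 - <<'E'
from h import *
s=ctrl.get_state(); print(s['opening'],s['grasp_force'])
a,m=snap('wrist'); b,_=snap('side')
c=cv2.resize(b[120:230,220:400],(560,342))
cv2.imwrite('pics/w3.png',np.vstack([a[:250],c])[:,:,::-1])
E
```

```text
26.279131242177513 1.0520956884056432
```

View pics/w3.png

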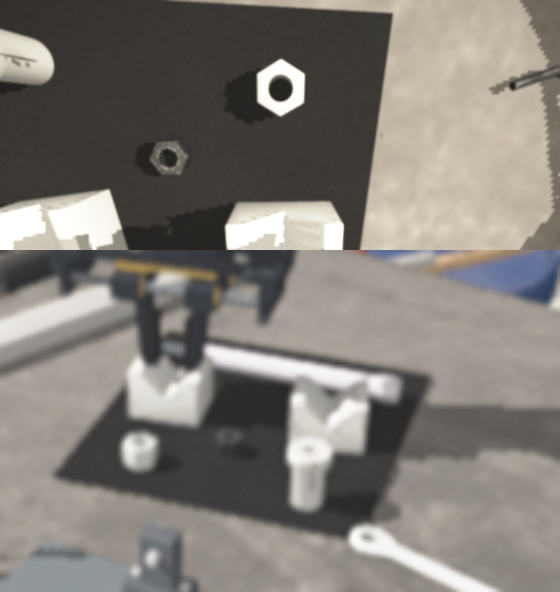

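```bash
python3 - <<'E'
from h import *
s=ctrl.get_state(); print(s['position'].round(1)); m=camera_model('wrist'); print(np.round(m['T'],3).tolist())
for u,v,z in [(231,202,45),(334,202,45),(226,218,45),(343,216,45),(281,87,22),(392,12,3)]: print(u,v,onz(m,u,v,z).round(1))
m=camera_model('side')
for u,v,z in [(130,380-250,45),(212,385-250,45),(135,412-250,3),(200,424-250,3),(150,365-250,20),(190,370-250,20),(290,400-250,45),(368,400-250,45),(140,443-250,22),(430,378-250,3),(55,475-250,3)]: print(u,v,onz(m,220+u/560*180,120+v/342*110,z).round(1))
E
```

```text
[ 602.  -206.4   20.1]
[[0.998, -0.053, -0.017, 596.525], [0.056, 0.951, 0.303, -126.274], [0.001, -0.303, 0.953, 190.851], [0.0, 0.0, 0.0, 1.0]]
231 202 [ 574.2 -170.4   45. ]
334 202 [ 625.3 -167.5   45. ]
226 218 [ 571.7 -178.9   45. ]
343 216 [ 630.6 -174.6   45. ]
281 87 [ 595.9 -114.3   22. ]
392 12 [653.  -72.3   3. ]
130 130 [ 623.  -165.6   45. ]
212 135 [ 557.9 -181.9   45. ]
135 162 [ 626.9 -185.6    3. ]
200 174 [ 569.1 -186.8    3. ]
150 115 [ 633.7 -238.5   20. ]
190 120 [ 598.1 -242.6   20. ]
290 150 [ 492.  -181.3   45. ]
368 150 [ 433.7 -203.9   45. ]
140 193 [ 593.4 -112.2   22. ]
430 128 [ 404.7 -335.5    3. ]
55 225 [649.5 -72.4   3. ]
```

```bash
python3 - <<'E'
from h import *
a,m=snap('wrist'); b,_=snap('side'); s,_=snap('scene')
np.savez('w4.npz',im=a,**m)
c=cv2.resize(b[130:190,240:320],(400,300),interpolation=cv2.INTER_CUBIC)
d=cv2.resize(s[170:240,260:360],(400,280),interpolation=cv2.INTER_CUBIC)
top=cv2.resize(a[180:400],(560,220))
o=np.zeros((520,800,3),np.uint8); o[:220,:560]=top; o[220:520,:400]=c; o[220:500,400:]=d
cv2.imwrite('pics/w4.png',o[:,:,::-1])
E
```

```text
(no output)
```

View pics/w4.png

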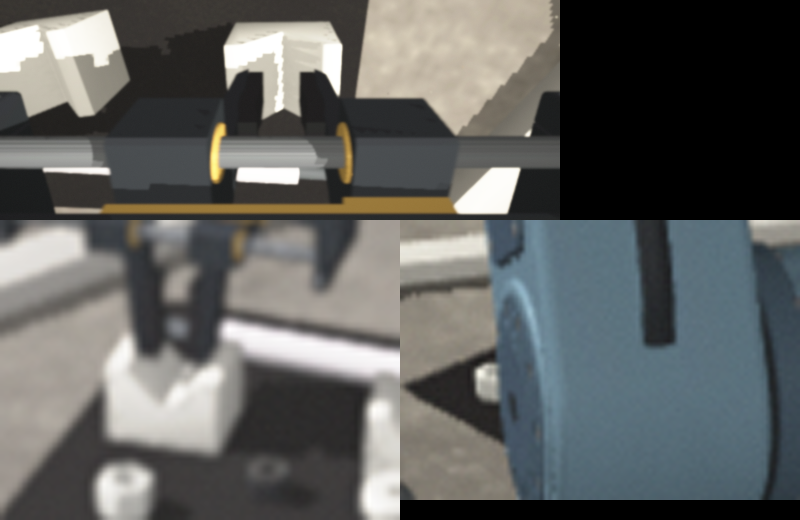

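carry_out:
  deltas: [-1, 0, 0, 0, 0, 0, 0, -1, 0, 0, 0, 0, 0, 0, -1, 0, 0, 0, 0, 0, 0, -1, 0, 0, 0, 0, 0, 0]

```text
time: 6.3
position: [602.5, -206.6, 20.5]
eef_rot: [3.141, 0.001, 1.628]
contact_force: [0.8, -0.6, 3.8]
opening: 36.2
grasp_force: 1.6
```

carry_out:
  deltas: [-1, 0, 0, 0, 0, 0, 0, -1, 0, 0, 0, 0, 0, 0, -1, 0, 0, 0, 0, 0, 0, -1, 0, 0, 0, 0, 0, 0]

```text
time: 6.7
position: [601.4, -206.2, 19.4]
eef_rot: [-3.141, -0.001, 1.628]
contact_force: [0.3, -0.5, 1.0]
opening: 68.0
grasp_force: 0.0
```

```bash
python3 - <<'E'
from h import *
a,m=snap('wrist'); b,_=snap('side')
c=cv2.resize(b[130:190,240:320],(400,300),interpolation=cv2.INTER_CUBIC)
o=np.zeros((520,560,3),np.uint8); o[:220]=a[180:400]; o[220:520,:400]=c
cv2.imwrite('pics/w5.png',o[:,:,::-1])
E
```

```text
(no output)
```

View pics/w5.png

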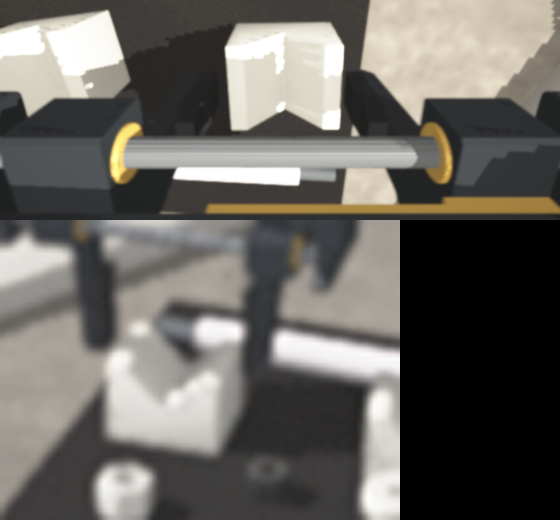

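```bash
python3 - <<'E'
from h import *
m=camera_model('side'); f=210/np.tan(np.radians(m['fov_y'])/2)
def proj(p):
    T=np.array(m['T']); c=T[:3,:3].T@(np.array(p)-T[:3,3]); return m['cx']+f*c[0]/-c[2], m['cy']-f*c[1]/-c[2]
for p in [(645,-206,9),(557,-206,9),(602,-206,25),(602,-180,3),(595,-115,22)]:
    u,v=proj(p); print(p,round(u,1),round(v,1),'crop',round((u-240)*5),round((v-130)*5+220))
for u,v in [(259,155),(292.5,159)]:
    o,d=ray(m,u,v)
    for z in (9,20,30,45): print(u,v,(o+d*(z-o[2])/d[2]).round(1))
s=ctrl.get_state(); print(s)
E
```

```text
(645, -206, 9) 259.9 165.3 crop 99 397
(557, -206, 9) 291.1 171.3 crop 256 427
(602, -206, 25) 275.0 162.9 crop 175 385
(602, -180, 3) 271.5 174.9 crop 157 444
(595, -115, 22) 264.8 181.4 crop 124 477
259 155 [ 669.1 -259.1    9. ]
259 155 [ 661.2 -240.    20. ]
259 155 [ 654.  -222.7   30. ]
259 155 [ 643.3 -196.8   45. ]
292.5 159 [ 574.7 -270.9    9. ]
292.5 159 [ 568.7 -251.7   20. ]
292.5 159 [ 563.2 -234.2   30. ]
292.5 159 [ 555.  -207.9   45. ]
{'time': 6.8, 'joints': array([-5.16503524e-01,  5.38322923e-01,  1.56323710e+00,  2.98114213e-05,
        1.04146459e+00, -5.73965082e-01]), 'dq': array([ 0.00126941,  0.00154233, -0.00040571,  0.00112062, -0.00126231,
       -0.00110413]), 'effort': array([-3.00748658e-02, -5.46795201e+01, -2.84658945e+01,  4.11160500e-02,
        5.82759921e-02, -5.69608301e-05]), 'position': array([ 601.31651757, -206.02257623,   19.17877905]), 'eef_rot': array([-3.14040412e+00, -7.99096277e-04,  1.62824234e+00]), 'contact_force': array([ 0.01812531,  0.10150343, -0.41130611]), 'ft_torque': array([ 0.01105683, -0.14919565,  0.02212379]), 'grasp_force': 0.0, 'opening': 75.99118598157617}
```

carry_out:
  deltas: [-1, 0, 0, 0, 0, 0, 0, -1, 0, 0, 0, 0, 0, 0, -1, 0, 0, 0.4, 0, 0, 0, -1, 0, 0, 0.4, 0, 0, 0, -1, 0, 0, 0.4, 0, 0, 0, -1, 0, 0, 0.2, 0, 0, 0, -1, 0, 0, 0, 0, 0, 0]

```text
time: 7.5
position: [601.2, -205.9, -9.4]
eef_rot: [-3.14, -0.001, 1.628]
contact_force: [-0.5, 0.3, -0.5]
opening: 88.3
grasp_force: 0.0
```

carry_out:
  deltas: [1, 0, 0, 0, 0, 0, 0, 1, 0, 0, 0, 0, 0, 0, 1, 0, 0, 0, 0, 0, 0, 1, 0, 0, 0, 0, 0, 0, 1, 0, 0, 0, 0, 0, 0, 1, 0, 0, 0, 0, 0, 0]

```text
time: 8.1
position: [602.7, -206.6, -7.5]
eef_rot: [3.14, 0.001, 1.628]
contact_force: [2.4, -0.2, -0.0]
opening: 59.6
grasp_force: 50.0
```

```bash
python3 m.py 602 -206 -8 1.63 602 -206 230 1.38 540 110 230 1.38
```

```text
tx 0.00 ty 0.00 tz -11.90 az 1.67
tx 14.93 ty -6.04 tz -0.00 az -0.00
```

carry_out:
  deltas: [1, 0, 0, -0.5, 0, 0, 0, 1, 0, 0, -1, 0, 0, 0, 1, 0, 0, -1, 0, 0, 0.2, 1, 0, 0, -1, 0, 0, 0.2, 1, 0, 0, -1, 0, 0, 0.2, 1, 0, 0, -1, 0, 0, 0.2, 1, 0, 0, -1, 0, 0, 0.2, 1, 0, 0, -1, 0, 0, 0.2]

```text
time: 8.9
position: [600.0, -205.4, 141.1]
eef_rot: [-3.137, -0.002, 1.447]
contact_force: [0.1, 0.1, -7.6]
opening: 59.5
grasp_force: 50.0
```

carry_out:
  deltas: [1, 0, 0, -1, 0, 0, 0.23, 1, 0, 0, -1, 0, 0, 0.24, 1, 0, 0, -1, 0, 0, 0, 1, 0.5, -0.2, -1, 0, 0, 0, 1, 1, -0.4, -0.4, 0, 0, 0, 1, 1, -0.4, 0, 0, 0, 0, 1, 1, -0.4, 0, 0, 0, 0, 1, 1, -0.4, 0, 0, 0, 0]

```text
time: 9.7
position: [582.1, -108.2, 227.9]
eef_rot: [-3.138, -0.001, 1.379]
contact_force: [-0.0, -0.3, -8.6]
opening: 59.5
grasp_force: 50.0
```

carry_out:
  deltas: [1, 1, -0.4, 0, 0, 0, 0, 1, 1, -0.4, 0, 0, 0, 0, 1, 1, -0.4, 0, 0, 0, 0, 1, 1, -0.4, 0, 0, 0, 0, 1, 1, -0.4, 0, 0, 0, 0, 1, 1, -0.4, 0, 0, 0, 0, 1, 1, -0.4, 0, 0, 0, 0, 1, 1, -0.4, 0, 0, 0, 0]

```text
time: 10.5
position: [549.5, 60.7, 228.1]
eef_rot: [-3.138, 0.0, 1.379]
contact_force: [0.8, 0.5, -8.2]
opening: 59.6
grasp_force: 50.0
```

carry_out:
  deltas: [1, 1, -0.4, 0, 0, 0, 0, 1, 1, -0.4, 0, 0, 0, 0, 1, 0, 0, 0, 0, 0, 0, 1, 0, 0, 0, 0, 0, 0]

```text
time: 10.9
position: [542.1, 101.9, 228.5]
eef_rot: [-3.139, 0.001, 1.38]
contact_force: [-0.1, -0.8, -7.1]
opening: 59.7
grasp_force: 50.0
```

```bash
python3 - <<'E'
from h import *
s=ctrl.get_state(); print(s['position'].round(1),s['eef_rot'].round(3))
im,m=snap('wrist','wrist6.png'); np.savez('w6.npz',im=im,**m)
E
```

```text
[542.1 101.9 228.5] [-3.139e+00  1.000e-03  1.380e+00]
```

View pics/wrist6.png

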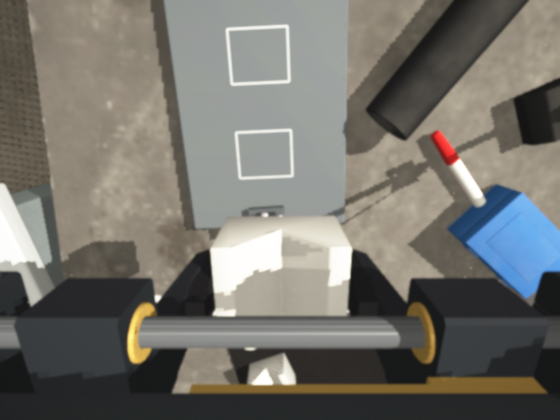

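```bash
python3 - <<'E'
from h import *
d=np.load('w6.npz'); m={k:d[k] for k in('fov_y','cx','cy','T')}
for L in ([(227,29),(288,26),(290,82),(230,85)],[(235,132),(292,129),(294,177),(240,180)]):
    p=np.array([onz(m,u,v,20)[:2] for u,v in L]); e=np.diff(np.vstack([p,p[:1]]),axis=0)
    print(p.round(1).tolist(),p.mean(0).round(1),np.hypot(*e.T).round(1),np.arctan2(e[:,1],e[:,0]).round(3))
for v in (60,150): print([onz(m,u,v,20)[:2].round(1) for u in ((172,347) if v==60 else (182,346))])
E
```

```text
[[513.9, 276.7], [580.0, 266.8], [571.9, 210.6], [503.4, 220.7]] [542.3 243.7] [66.9 56.8 69.2 57. ] [-0.149 -1.715  2.996  1.386]
[[496.7, 168.4], [564.7, 158.7], [556.6, 100.7], [489.0, 109.9]] [526.8 134.4] [68.7 58.6 68.2 59. ] [-0.141 -1.709  3.006  1.44 ]
[array([445.6, 258.6]), array([639. , 220.9])]
[array([427.8, 159.9]), array([625.1, 121.6])]
```

```bash
python3 m.py 542.1 101.9 228.5 1.38 542.5 244 50 1.428  542.5 244 10 1.428
```

```text
tx 7.04 ty -0.99 tz 8.93 az -0.32
tx 0.00 ty 0.00 tz 2.00 az -0.00
```

carry_out:
  deltas: [1, 0, 0, 0, 0, 0, -0.32, 1, 1, -0.14, 0, 0, 0, 0, 1, 1, -0.14, 0, 0, 0, 0, 1, 1, -0.14, 0, 0, 0, 0, 1, 1, -0.14, 0.9, 0, 0, 0, 1, 1, -0.14, 1, 0, 0, 0, 1, 1, -0.14, 1, 0, 0, 0, 1, 1, -0.14, 1, 0, 0, 0]

```text
time: 11.75
position: [544.3, 241.9, 150.6]
eef_rot: [-3.141, 0.001, 1.425]
contact_force: [0.1, -0.2, -8.5]
opening: 59.6
grasp_force: 50.0
```

carry_out:
  deltas: [1, 0, 0, 1, 0, 0, 0, 1, 0, 0, 1, 0, 0, 0, 1, 0, 0, 1, 0, 0, 0, 1, 0, 0, 1, 0, 0, 0, 1, 0, 0, 1, 0, 0, 0, 1, 0, 0, 0.9, 0, 0, 0, 1, 0, 0, 0.5, 0, 0, 0, 1, 0, 0, 0, 0, 0, 0]

```text
time: 12.55
position: [543.1, 241.1, 21.9]
eef_rot: [-3.138, 0.002, 1.425]
contact_force: [0.2, -0.2, -7.8]
opening: 59.5
grasp_force: 50.0
```

carry_out:
  deltas: [1, 0, 0, 0, 0, 0, 0]

```text
time: 12.65
position: [545.0, 241.7, 24.3]
eef_rot: [3.141, -0.0, 1.425]
contact_force: [-0.0, -0.1, -7.5]
opening: 59.4
grasp_force: 50.0
```

carry_out:
  deltas: [1, 0.1, -0.07, 0.3, 0, 0, 0, 1, 0, 0, 0.3, 0, 0, 0, 1, 0, 0, 0, 0, 0, 0, 1, 0, 0, 0.05, 0, 0, 0, 1, 0, 0, 0, 0, 0, 0]

```text
time: 13.15
position: [543.5, 244.1, 11.0]
eef_rot: [3.141, -0.0, 1.426]
contact_force: [-0.6, 0.1, -8.0]
opening: 59.4
grasp_force: 50.0
```

carry_out:
  deltas: [1, 0, 0, 0.05, 0, 0, 0, 1, 0, 0, 0.05, 0, 0, 0, 1, 0, 0, 0, 0, 0, 0]

```text
time: 13.45
position: [543.7, 244.1, 9.5]
eef_rot: [3.141, -0.0, 1.426]
contact_force: [-2.1, 0.1, -3.6]
opening: 59.6
grasp_force: 50.0
```

```bash
python3 m.py 543 244 9.5 1.426 543 244 110 1.758 465 -210 110 1.758 465 -210 -8 1.758
```

```text
tx 0.00 ty 0.00 tz -5.03 az -2.21
tx -21.58 ty -8.06 tz -0.00 az -0.00
tx 0.00 ty 0.00 tz 5.90 az -0.00
```

carry_out:
  deltas: [-1, 0, 0, 0, 0, 0, 0, -1, 0, 0, 0, 0, 0, 0, -1, 0, 0, 0, 0, 0, 0, -1, 0, 0, 0, 0, 0, 0, -1, 0, 0, -0.5, 0, 0, 0, -1, 0, 0, -1, 0, 0, 0, -1, 0, 0, -1, 0, 0, 0, -1, 0, 0, -1, 0, 0, 0]

```text
time: 14.25
position: [543.7, 244.1, 80.5]
eef_rot: [3.141, -0.0, 1.426]
contact_force: [0.1, 0.3, -0.2]
opening: 88.1
grasp_force: 0.0
```

carry_out:
  deltas: [-1, 0, 0, -0.5, 0, 0, -0.73, -1, 0, 0, -0.5, 0, 0, -0.74, -1, 0, 0, -0.5, 0, 0, -0.74, -1, -0.98, -0.37, 0, 0, 0, 0, -1, -0.98, -0.37, 0, 0, 0, 0, -1, -0.98, -0.37, 0, 0, 0, 0, -1, -0.98, -0.37, 0, 0, 0, 0, -1, -0.98, -0.37, 0, 0, 0, 0]

```text
time: 15.05
position: [525.3, 140.2, 109.8]
eef_rot: [3.141, 0.0, 1.757]
contact_force: [0.1, 0.4, 1.0]
opening: 88.4
grasp_force: 0.0
```

carry_out:
  deltas: [-1, -0.98, -0.37, 0, 0, 0, 0, -1, -0.98, -0.37, 0, 0, 0, 0, -1, -0.98, -0.37, 0, 0, 0, 0, -1, -0.98, -0.37, 0, 0, 0, 0, -1, -0.98, -0.37, 0, 0, 0, 0, -1, -0.98, -0.37, 0, 0, 0, 0, -1, -0.98, -0.37, 0, 0, 0, 0, -1, -0.98, -0.37, 0, 0, 0, 0]

```text
time: 15.85
position: [496.4, -25.1, 109.9]
eef_rot: [3.14, 0.001, 1.757]
contact_force: [0.4, 0.1, -0.8]
opening: 88.2
grasp_force: 0.0
```

carry_out:
  deltas: [-1, -0.98, -0.37, 0, 0, 0, 0, -1, -0.98, -0.37, 0, 0, 0, 0, -1, -0.98, -0.37, 0, 0, 0, 0, -1, -0.98, -0.37, 0, 0, 0, 0, -1, -0.98, -0.37, 0, 0, 0, 0, -1, -0.98, -0.37, 0, 0, 0, 0, -1, -0.98, -0.37, 0, 0, 0, 0, -1, -0.98, -0.37, 0, 0, 0, 0]

```text
time: 16.65
position: [467.2, -190.2, 109.8]
eef_rot: [3.141, 0.001, 1.757]
contact_force: [0.3, 0.1, -0.3]
opening: 88.2
grasp_force: 0.0
```

carry_out:
  deltas: [-1, -0.98, -0.37, 0, 0, 0, 0, -1, 0, 0, 0, 0, 0, 0, -1, 0, 0, 0, 0, 0, 0]

```text
time: 16.95
position: [463.5, -209.9, 109.4]
eef_rot: [3.141, 0.0, 1.756]
contact_force: [-0.2, -0.2, 1.4]
opening: 88.5
grasp_force: 0.0
```

```bash
python3 - <<'E'
from h import *
s=ctrl.get_state(); print(s['position'].round(1),s['eef_rot'].round(3))
im,m=snap('wrist'); np.savez('w7.npz',im=im,**m)
g=im.min(2).copy(); g[250:]=0
b=(g>110).astype(np.uint8)
n,l,st,c=cv2.connectedComponentsWithStats(b)
for i in range(1,n):
    if st[i][4]>150:
        q=cv2.approxPolyDP(cv2.convexHull(np.argwhere(l==i)[:,::-1].astype(np.int32)),4,True)[:,0]
        print(st[i],[(tuple(int(t) for t in p),onz(m,*p,45)[:2].round(0).tolist()) for p in q] if st[i][4]<9000 else '')
cv2.imwrite('pics/w7.png',im[:,:,::-1])
E
```

```text
[ 463.5 -209.9  109.4] [3.141 0.    1.756]
[    0     0   560   250 86071] 
[ 273   52   50   54 2036] [((322, 87), [474.0, -109.0]), ((311, 101), [468.0, -120.0]), ((289, 104), [453.0, -125.0]), ((275, 90), [441.0, -117.0]), ((275, 68), [439.0, -103.0]), ((291, 52), [448.0, -91.0]), ((306, 53), [458.0, -90.0]), ((321, 69), [471.0, -98.0])]
[ 436  108   44   36 1158] [((479, 120), [593.0, -110.0]), ((473, 137), [593.0, -122.0]), ((458, 143), [584.0, -129.0]), ((436, 132), [565.0, -124.0]), ((439, 116), [563.0, -113.0]), ((456, 108), [573.0, -105.0]), ((468, 108), [582.0, -104.0])]
[363 150  24  21 212] [((386, 160), [534.0, -151.0]), ((376, 170), [528.0, -160.0]), ((363, 159), [516.0, -154.0]), ((372, 150), [521.0, -146.0]), ((381, 150), [528.0, -144.0])]
[ 245  174   79   71 5088] [((318, 177), [485.0, -174.0]), ((323, 184), [491.0, -178.0]), ((321, 243), [500.0, -228.0]), ((248, 243), [440.0, -239.0]), ((245, 186), [430.0, -191.0]), ((252, 175), [435.0, -181.0])]
```

View pics/w7.png

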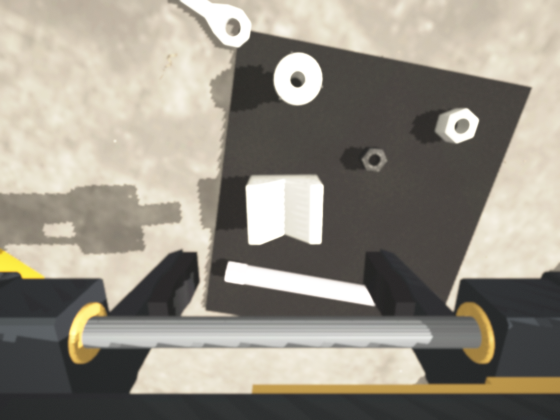

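carry_out:
  deltas: [-1, 0.05, 0.07, 1, 0, 0, -0.1, -1, 0, 0, 1, 0, 0, 0, -1, 0, 0, 1, 0, 0, 0, -1, 0, 0, 1, 0, 0, 0, -1, 0, 0, 1, 0, 0, 0, -1, 0, 0, 0.6, 0, 0, 0, -1, 0, 0, 0.27, 0, 0, 0, -1, 0, 0, 0, 0, 0, 0]

```text
time: 17.8
position: [464.5, -208.0, -8.8]
eef_rot: [-3.141, -0.001, 1.773]
contact_force: [0.3, 0.4, 0.1]
opening: 87.8
grasp_force: 0.0
```

carry_out:
  deltas: [1, 0, 0, 0, 0, 0, 0, 1, 0, 0, 0, 0, 0, 0, 1, 0, 0, 0, 0, 0, 0, 1, 0, 0, 0, 0, 0, 0, 1, 0, 0, 0, 0, 0, 0, 1, 0, 0, 0, 0, 0, 0]
  newtons: 50

```text
time: 18.4
position: [465.3, -208.9, -7.8]
eef_rot: [3.141, 0.001, 1.772]
contact_force: [0.5, 0.4, 5.2]
opening: 60.0
grasp_force: 50.0
```

```bash
python3 m.py 465 -209 -8 1.773 465 -209 100 1.428 527 134.6 100 1.428 527 134.6 10 1.428
```

```text
tx 0.00 ty 0.00 tz -5.40 az 2.30
tx 17.45 ty 0.62 tz -0.00 az -0.00
tx 0.00 ty 0.00 tz 4.50 az -0.00
```

carry_out:
  deltas: [1, 0, 0, -0.5, 0, 0, 0, 1, 0, 0, -1, 0, 0, 0.46, 1, 0, 0, -1, 0, 0, 0.46, 1, 0, 0, -1, 0, 0, 0.46, 1, 0, 0, -1, 0, 0, 0.46, 1, 0, 0, -0.9, 0, 0, 0.46, 1, 0.97, 0.035, 0, 0, 0, 0, 1, 0.97, 0.035, 0, 0, 0, 0]

```text
time: 19.2
position: [470.8, -170.1, 99.7]
eef_rot: [-3.141, -0.0, 1.426]
contact_force: [0.5, 0.7, -6.3]
opening: 59.5
grasp_force: 50.0
```

carry_out:
  deltas: [1, 0.97, 0.035, 0, 0, 0, 0, 1, 0.97, 0.035, 0, 0, 0, 0, 1, 0.97, 0.035, 0, 0, 0, 0, 1, 0.97, 0.035, 0, 0, 0, 0, 1, 0.97, 0.035, 0, 0, 0, 0, 1, 0.97, 0.035, 0, 0, 0, 0, 1, 0.97, 0.035, 0, 0, 0, 0, 1, 0.97, 0.035, 0, 0, 0, 0]

```text
time: 20.0
position: [497.9, -16.6, 98.7]
eef_rot: [-3.139, -0.0, 1.427]
contact_force: [-0.2, 0.2, -5.8]
opening: 59.1
grasp_force: 50.0
```

carry_out:
  deltas: [1, 0.97, 0.035, 0, 0, 0, 0, 1, 0.97, 0.035, 0, 0, 0, 0, 1, 0.97, 0.035, 0, 0, 0, 0, 1, 0.97, 0.035, 0, 0, 0, 0, 1, 0.97, 0.035, 0, 0, 0, 0, 1, 0.97, 0.035, 0, 0, 0, 0, 1, 0.97, 0.035, 0, 0, 0, 0, 1, 0.97, 0.035, 0, 0, 0, 0]

```text
time: 20.8
position: [525.5, 135.8, 98.6]
eef_rot: [-3.138, 0.001, 1.427]
contact_force: [0.3, -0.0, -6.0]
opening: 59.4
grasp_force: 50.0
```

carry_out:
  deltas: [1, 0, 0, 0.4, 0, 0, 0, 1, 0, 0, 0.8, 0, 0, 0, 1, 0, 0, 0.8, 0, 0, 0, 1, 0, 0, 0.8, 0, 0, 0, 1, 0, 0, 0.8, 0, 0, 0, 1, 0, 0, 0, 0, 0, 0, 1, 0, 0, 0, 0, 0, 0]

```text
time: 21.5
position: [526.0, 134.7, 26.9]
eef_rot: [-3.139, 0.001, 1.427]
contact_force: [-0.2, 0.0, -5.0]
opening: 59.5
grasp_force: 50.0
```

carry_out:
  deltas: [1, 0, 0.07, 0.4, 0, 0, 0, 1, 0, 0, 0.3, 0, 0, 0, 1, 0, 0, 0.05, 0, 0, 0, 1, 0, 0, 0.05, 0, 0, 0, 1, 0, 0, 0.05, 0, 0, 0, 1, 0, 0, 0, 0, 0, 0]

```text
time: 22.1
position: [528.5, 135.0, 10.6]
eef_rot: [3.141, -0.0, 1.427]
contact_force: [-0.5, 0.1, -5.3]
opening: 59.6
grasp_force: 50.0
```

carry_out:
  deltas: [1, 0, 0, 0.06, 0, 0, 0, -1, 0, 0, 0, 0, 0, 0, -1, 0, 0, 0, 0, 0, 0, -1, 0, 0, 0, 0, 0, 0, -1, 0, 0, 0, 0, 0, 0, -1, 0, 0, -0.5, 0, 0, 0, -1, 0, 0, -1, 0, 0, 0, -1, 0, 0, -1, 0, 0, 0]

```text
time: 22.9
position: [528.2, 135.0, 60.3]
eef_rot: [-3.141, 0.0, 1.427]
contact_force: [-1.2, 0.6, 0.8]
opening: 88.1
grasp_force: 0.0
```

carry_out:
  deltas: [-1, 0, 0, -1, 0, 0, 0, -1, 0, 0, -1, 0, 0, 0, -1, 0, 0, -0.5, 0, 0, 0.95, -1, 0, 0, 0, 0, 0, 0.95, -1, 0, 0, 0, 0, 0, 0.95, -1, 0, 0, 0, 0, 0, 0.95, -1, 0, 0, 0, 0, 0, 0.95, -1, 0, 0, 0, 0, 0, 0.95]

```text
time: 23.7
position: [528.6, 135.0, 110.2]
eef_rot: [3.141, -0.001, 0.566]
contact_force: [-0.2, -0.3, -0.1]
opening: 88.1
grasp_force: 0.0
```

carry_out:
  deltas: [-1, 0, 0, 0, 0, 0, 0.95, -1, 0, 0, 0, 0, 0, 0.95, -1, 0, 0, 0, 0, 0, 0.95, -1, 0, 0, 0, 0, 0, 0.96, -1, 0, 1, 0, 0, 0, 0, -1, 0, 1, 0, 0, 0, 0, -1, 0, 1, 0, 0, 0, 0, -1, 0, 1, 0, 0, 0, 0]

```text
time: 24.5
position: [528.7, 54.3, 110.2]
eef_rot: [3.141, -0.001, 0.001]
contact_force: [-0.6, 0.6, 0.1]
opening: 88.3
grasp_force: 0.0
```

carry_out:
  deltas: [-1, 0, 1, 0, 0, 0, 0, -1, 0, 1, 0, 0, 0, 0, -1, 0, 1, 0, 0, 0, 0, -1, 0, 1, 0, 0, 0, 0, -1, 0, 1, 0, 0, 0, 0, -1, 0, 1, 0, 0, 0, 0, -1, 0, 1, 0, 0, 0, 0, -1, 0, 1, 0, 0, 0, 0]

```text
time: 25.3
position: [528.8, -105.9, 110.3]
eef_rot: [3.141, -0.001, 0.001]
contact_force: [0.8, 1.1, 0.2]
opening: 87.9
grasp_force: 0.0
```

carry_out:
  deltas: [-1, 0, 1, 0, 0, 0, 0, -1, 0, 1, 0, 0, 0, 0, -1, 0, 1, 0, 0, 0, 0, -1, 0, 1, 0, 0, 0, 0, -1, 0, 1, 0, 0, 0, 0, -1, 0, 1, 0, 0, 0, 0, -1, 0, 0, 0, 0, 0, 0]

```text
time: 26.0
position: [529.0, -227.6, 110.1]
eef_rot: [3.14, -0.001, -0.001]
contact_force: [0.2, -0.9, 0.5]
opening: 88.0
grasp_force: 0.0
```

carry_out:
  deltas: [-1, 0.18, 1, 0, 0, 0, 0, -1, 0, 1, 0, 0, 0, 0, -1, 0, 1, 1, 0, 0, 0, -1, 0, 0.07, 1, 0, 0, 0, -1, 0, 0, 1, 0, 0, 0, -1, 0, 0, 1, 0, 0, 0, -1, 0, 0, 1, 0, 0, 0, -1, 0, 0, 0.8, 0, 0, 0]

```text
time: 26.8
position: [532.0, -286.3, -7.9]
eef_rot: [-3.141, 0.001, 0.001]
contact_force: [0.0, 0.7, -0.9]
opening: 88.3
grasp_force: 0.0
```

carry_out:
  deltas: [-1, 0, 0, 0.4, 0, 0, 0, -1, 0, 0, 0.2, 0, 0, 0, -1, 0, 0, 0, 0, 0, 0, -1, 0, 0, 0.1, 0, 0, 0, -1, 0, 0, 0, 0, 0, 0]

```text
time: 27.3
position: [532.8, -286.7, -20.0]
eef_rot: [3.141, -0.001, 0.001]
contact_force: [-0.3, 0.2, -0.7]
opening: 88.3
grasp_force: 0.0
```

carry_out:
  deltas: [-1, 0, 0.1, 0.1, 0, 0, 0, -1, 0, 0, 0, 0, 0, 0]

```text
time: 27.5
position: [533.0, -288.3, -21.4]
eef_rot: [-3.141, -0.001, 0.001]
contact_force: [-1.0, 3.7, 7.3]
opening: 88.1
grasp_force: 3.9
```

carry_out:
  deltas: [1, 0, 0, 0, 0, 0, 0, 1, 0, 0, 0, 0, 0, 0, 1, 0, 0, 0, 0, 0, 0, 1, 0, 0, 0, 0, 0, 0, 1, 0, 0, 0, 0, 0, 0, 1, 0, 0, 0, 0, 0, 0, 1, 0, 0, 0, 0, 0, 0, 1, 0, 0, 0, 0, 0, 0]
  newtons: 40

```text
time: 28.3
position: [533.4, -288.6, -21.4]
eef_rot: [3.141, -0.002, 0.001]
contact_force: [-1.2, 1.8, 5.0]
opening: 25.9
grasp_force: 2.9
```

carry_out:
  deltas: [1, 0, 0, 0, 0, 0, 0, 1, 0, 0, 0, 0, 0, 0, 1, 0, 0, 0, 0, 0, 0, 1, 0, 0, 0, 0, 0, 0]

```text
time: 28.7
position: [533.4, -289.0, -21.3]
eef_rot: [3.14, -0.002, 0.001]
contact_force: [0.7, 2.0, 5.1]
opening: 16.8
grasp_force: 40.1
```

```bash
python3 m.py 533 -289 -22 0 533 -289 90 1.428  535.5 189.5 90 1.428 535.5 189.5 18 1.428
```

```text
tx 0.00 ty 0.00 tz -5.60 az -9.52
tx 23.70 ty -3.28 tz -0.00 az -0.00
tx 0.00 ty 0.00 tz 3.60 az -0.00
```

carry_out:
  deltas: [1, 0, 0, -0.3, 0, 0, 0, 1, 0, 0, -0.6, 0, 0, 0, 1, 0, 0, -1, 0, 0, 0, 1, 0, 0, -1, 0, 0, -0.3, 1, 0, 0, -1, 0, 0, -0.6, 1, 0, 0, -1, 0, 0, -0.8, 1, 0, 0, -0.7, 0, 0, -0.8, 1, 0, 0, 0, 0, 0, -0.8]

```text
time: 29.5
position: [533.6, -289.5, 92.6]
eef_rot: [3.137, -0.002, 0.501]
contact_force: [0.4, -0.6, -4.8]
opening: 16.8
grasp_force: 40.0
```

carry_out:
  deltas: [1, 0, 0, 0, 0, 0, -0.8, 1, 0, 0, 0, 0, 0, -0.8, 1, 0, 0, 0, 0, 0, -0.8, 1, 0, 0, 0, 0, 0, -0.8, 1, 0, 0, 0, 0, 0, -0.8, 1, 0, 0, 0, 0, 0, -0.8, 1, 0, 0, 0, 0, 0, -0.8, 1, 0, 0, 0, 0, 0, -0.62]

```text
time: 30.3
position: [531.9, -288.1, 89.6]
eef_rot: [-3.141, -0.0, 1.433]
contact_force: [-0.6, 0.5, -4.0]
opening: 16.9
grasp_force: 40.0
```

```bash
python3 - <<'E'
from h import *
s=ctrl.get_state(); print(s['position'].round(1),s['eef_rot'].round(3),s['opening'],s['grasp_force'],s['ft_torque'].round(2))
im,m=snap('wrist'); b,_=snap('side')
c=cv2.resize(b[110:310,140:400],(520,400),interpolation=cv2.INTER_CUBIC)[:,:240+280]
o=np.zeros((420,560+0,3),np.uint8)
o=np.vstack([im[:330:2,::2].repeat(1,0),]); o2=np.zeros((400,800,3),np.uint8); o2[:,280:]=c; o2[:o.shape[0],:280]=o
cv2.imwrite('pics/w8.png',o2[:,:,::-1])
E
```

```text
[ 531.9 -288.1   89.6] [-3.141 -0.     1.433] 16.89809972203895 39.99834716320038 [ 0.04 -0.1   0.05]
```

View pics/w8.png

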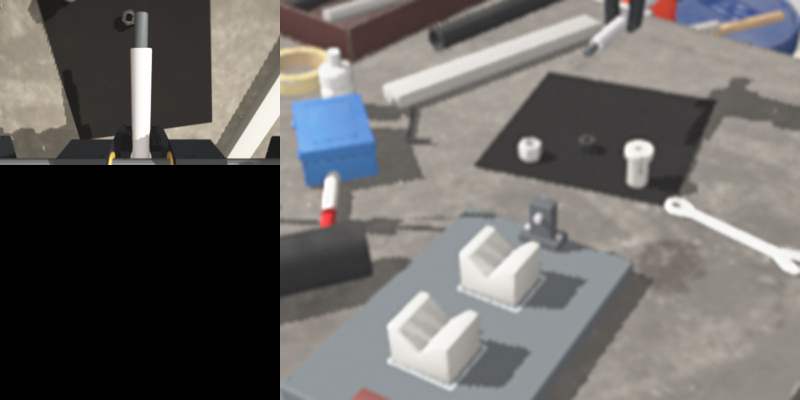

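```bash
python3 - <<'E'
from h import *
im,m=snap('wrist'); s=ctrl.get_state(); p=s['position']; print(p)
col=im[:240,282].astype(int).sum(1)
print([int(v) for v in col[80:110]])
for v in (22,94): 
    q=onz(m,282,v,p[2]+33.3); print(q.round(1), np.hypot(*(q-p)[:2]).round(1))
E
python3 m.py 532.3 -288.3 90 1.43 536 189.5 90 1.43
```

```text
[ 532.0856649  -288.23487923   89.52921511]
[443, 439, 443, 439, 441, 440, 439, 441, 442, 440, 439, 438, 432, 429, 506, 678, 747, 756, 759, 759, 759, 759, 759, 759, 759, 759, 759, 759, 759, 759]
[ 547.4 -175.4  122.8] 113.9
[ 543.6 -201.8  122.8] 87.2
tx 23.68 ty -3.17 tz -0.00 az -0.00
```

carry_out:
  deltas: [1, 0.98, -0.13, 0, 0, 0, 0, 1, 0.98, -0.13, 0, 0, 0, 0, 1, 0.98, -0.13, 0, 0, 0, 0, 1, 0.98, -0.13, 0, 0, 0, 0, 1, 0.98, -0.13, 0, 0, 0, 0, 1, 0.98, -0.13, 0, 0, 0, 0, 1, 0.98, -0.13, 0, 0, 0, 0, 1, 0.98, -0.13, 0, 0, 0, 0]

```text
time: 31.25
position: [533.8, -127.9, 89.4]
eef_rot: [3.142, -0.0, 1.429]
contact_force: [-0.1, -0.2, -4.1]
opening: 16.8
grasp_force: 40.0
```

carry_out:
  deltas: [1, 0.98, -0.13, 0, 0, 0, 0, 1, 0.98, -0.13, 0, 0, 0, 0, 1, 0.98, -0.13, 0, 0, 0, 0, 1, 0.98, -0.13, 0, 0, 0, 0, 1, 0.98, -0.13, 0, 0, 0, 0, 1, 0.98, -0.13, 0, 0, 0, 0, 1, 0.98, -0.13, 0, 0, 0, 0, 1, 0.98, -0.13, 0, 0, 0, 0]

```text
time: 32.05
position: [534.9, 30.1, 89.4]
eef_rot: [3.142, -0.0, 1.43]
contact_force: [-0.1, 1.4, -3.8]
opening: 16.9
grasp_force: 40.0
```

carry_out:
  deltas: [1, 0.98, -0.13, 0, 0, 0, 0, 1, 0.98, -0.13, 0, 0, 0, 0, 1, 0.98, -0.13, 0, 0, 0, 0, 1, 0.98, -0.13, 0, 0, 0, 0, 1, 0.98, -0.13, 0, 0, 0, 0, 1, 0.98, -0.13, 0, 0, 0, 0, 1, 0.98, -0.13, 0, 0, 0, 0, 1, 0.98, -0.15, 0, 0, 0, 0]

```text
time: 32.85
position: [535.8, 188.2, 89.4]
eef_rot: [3.142, -0.0, 1.43]
contact_force: [0.7, -0.7, -3.4]
opening: 16.8
grasp_force: 40.0
```

carry_out:
  deltas: [1, 0, 0, 0, 0, 0, 0, 1, 0, 0, 0, 0, 0, 0]

```text
time: 33.05
position: [536.0, 187.1, 89.3]
eef_rot: [-3.142, 0.0, 1.431]
contact_force: [-0.6, 0.3, -3.4]
opening: 16.5
grasp_force: 40.0
```

carry_out:
  deltas: [1, 0, 0, 0.6, 0, 0, 0, 1, 0, 0, 0.8, 0, 0, 0, 1, 0, 0, 0.8, 0, 0, 0, 1, 0, 0, 0.6, 0, 0, 0, 1, 0, 0, 0.3, 0, 0, 0, 1, 0, 0, 0.1, 0, 0, 0, 1, 0, 0, 0, 0, 0, 0]

```text
time: 33.75
position: [536.9, 186.0, 25.3]
eef_rot: [3.142, -0.0, 1.428]
contact_force: [1.2, -0.3, -3.6]
opening: 16.9
grasp_force: 40.0
```

carry_out:
  deltas: [1, 0, 0, 0.1, 0, 0, 0, 1, 0, 0, 0, 0, 0, 0]

```text
time: 33.95
position: [537.2, 186.2, 23.7]
eef_rot: [3.141, -0.0, 1.429]
contact_force: [-0.2, 0.4, -3.5]
opening: 16.7
grasp_force: 40.0
```

carry_out:
  deltas: [1, 0, 0, 0.05, 0, 0, 0, 1, 0, 0, 0, 0, 0, 0]

```text
time: 34.15
position: [536.9, 186.2, 22.5]
eef_rot: [3.141, -0.0, 1.429]
contact_force: [-0.4, -0.2, -4.6]
opening: 16.8
grasp_force: 40.0
```

carry_out:
  deltas: [1, 0.08, 0, 0.06, 0, 0, 0, 1, 0, 0, 0, 0, 0, 0]

```text
time: 34.35
position: [536.7, 187.3, 21.7]
eef_rot: [-3.141, 0.001, 1.429]
contact_force: [-3.5, -2.4, 2.1]
opening: 17.2
grasp_force: 40.0
```

carry_out:
  deltas: [-1, 0, 0, 0, 0, 0, 0, -1, 0, 0, 0, 0, 0, 0, -1, 0, 0, 0, 0, 0, 0, -1, 0, 0, 0, 0, 0, 0, -1, 0, 0, 0, 0, 0, 0, -1, 0, 0, 0, 0, 0, 0]

```text
time: 34.95
position: [537.1, 187.8, 21.1]
eef_rot: [3.141, -0.0, 1.429]
contact_force: [0.9, 0.3, -0.5]
opening: 62.7
grasp_force: 0.0
```

carry_out:
  deltas: [-1, 0, 0, -0.5, 0, 0, 0, -1, 0, 0, -1, 0, 0, 0, -1, 0, 0, -1, 0, 0, 0, -1, 0, 0, -1, 0, 0, 0, -1, 0, 0, -1, 0, 0, 0, -1, 0, 0, 0, 0, 0, 0]

```text
time: 35.55
position: [539.5, 188.1, 114.8]
eef_rot: [3.135, -0.002, 1.429]
contact_force: [0.7, -0.4, 0.9]
opening: 88.2
grasp_force: 0.0
```

```bash
python3 - <<'E'
from h import *
d=np.load('w7.npz'); m={k:d[k] for k in('fov_y','cx','cy','T')}
im=d['im']
for (r0,r1,c0,c1,z) in ((45,108,268,330,50),(100,150,430,485,22)):
    s=im[r0:r1,c0:c1].min(2); b=(s>150).astype(np.uint8); 
    (u,v),r=cv2.minEnclosingCircle(np.argwhere(b)[:,::-1].astype(np.float32)); u+=c0;v+=r0
    print(u,v,r,onz(m,u,v,z).round(1),onz(m,u,v,z/2).round(1))
s=ctrl.get_state(); print(s['position'],s['eef_rot'])
E
```

```text
305.5 72.0 35.79465103149414 [ 460.  -102.3   50. ] [461.3 -99.1  25. ]
458.5 124.5 20.26089859008789 [ 592.  -114.4   22. ] [ 598.2 -113.7   11. ]
[539.45524864 188.1296458  114.84606656] [ 3.13534090e+00 -1.75899475e-03  1.42890687e+00]
```

```bash
python3 m.py 538 188 115 1.429 538 188 115 -0.143 456.5 -108 115 -0.143 456.5 -108 -3 -0.143
```

```text
tx 0.00 ty -0.00 tz -0.00 az 10.48
tx -1.92 ty 15.23 tz -0.00 az -0.00
tx 0.00 ty -0.00 tz 5.90 az -0.00
```

carry_out:
  deltas: [-1, 0, 0, 0, 0, 0, 0.95, -1, 0, 0, 0, 0, 0, 0.95, -1, 0, 0, 0, 0, 0, 0.95, -1, 0, 0, 0, 0, 0, 0.95, -1, 0, 0, 0, 0, 0, 0.95, -1, 0, 0, 0, 0, 0, 0.95, -1, 0, 0, 0, 0, 0, 0.95, -1, 0, 0, 0, 0, 0, 0.95]

```text
time: 36.35
position: [536.4, 187.6, 110.2]
eef_rot: [-3.141, 0.001, 0.283]
contact_force: [0.4, 0.4, -0.2]
opening: 88.2
grasp_force: 0.0
```

carry_out:
  deltas: [-1, 0, 0, 0, 0, 0, 0.95, -1, 0, 0, 0, 0, 0, 0.95, -1, 0, 0, 0, 0, 0, 0.95, -1, 0, 0, 0, 0, 0, 0, -1, 0, 0, 0, 0, 0, 0]

```text
time: 36.85
position: [536.6, 187.7, 110.5]
eef_rot: [3.141, 0.001, -0.135]
contact_force: [0.0, 0.0, -0.3]
opening: 87.8
grasp_force: 0.0
```

```bash
python3 - <<'E'
from h import *
s=ctrl.get_state(); print(s['position'],s['eef_rot'])
a,_=snap('side'); np.savez('s9.npz',im=a)
E
```

```text
[536.63833319 187.67395528 110.53434721] [ 3.14137457e+00  8.18736240e-04 -1.34869751e-01]
```

carry_out:
  deltas: [-1, -0.12, 0.95, 0, 0, 0, 0, -1, -0.12, 0.95, 0, 0, 0, 0, -1, -0.12, 0.95, 0, 0, 0, 0, -1, -0.12, 0.95, 0, 0, 0, 0, -1, -0.13, 0.95, 0, 0, 0, 0, -1, -0.13, 0.95, 0, 0, 0, 0, -1, -0.13, 0.95, 0, 0, 0, 0, -1, -0.13, 0.95, 0, 0, 0, 0]

```text
time: 37.7
position: [495.9, 39.2, 111.1]
eef_rot: [3.142, -0.0, -0.136]
contact_force: [-0.1, -0.1, 1.4]
opening: 88.2
grasp_force: 0.0
```

carry_out:
  deltas: [-1, -0.12, 0.95, 0, 0, 0, 0, -1, -0.12, 0.95, 0, 0, 0, 0, -1, -0.12, 0.95, 0, 0, 0, 0, -1, -0.12, 0.95, 0, 0, 0, 0, -1, -0.13, 0.95, 0, 0, 0, 0, -1, -0.13, 0.95, 0, 0, 0, 0, -1, -0.13, 0.95, 0, 0, 0, 0, -1, -0.13, 0.95, 0, 0, 0, 0]

```text
time: 38.5
position: [455.1, -108.5, 111.1]
eef_rot: [3.142, -0.0, -0.136]
contact_force: [0.2, -0.7, 0.2]
opening: 88.5
grasp_force: 0.0
```

carry_out:
  deltas: [-1, 0, 0, 0, 0, 0, 0, -1, 0, 0, 0.6, 0, 0, 0, -1, 0, 0, 1, 0, 0, 0, -1, 0, 0, 1, 0, 0, 0, -1, 0, 0, 1, 0, 0, 0, -1, 0, 0, 1, 0, 0, 0, -1, 0, 0, 1, 0, 0, 0, -1, 0, 0, 0, 0, 0, 0]

```text
time: 39.3
position: [452.8, -105.5, -4.0]
eef_rot: [-3.139, 0.006, -0.137]
contact_force: [0.1, 1.5, 0.0]
opening: 88.1
grasp_force: 0.0
```

carry_out:
  deltas: [1, 0, 0, 0, 0, 0, 0, 1, 0, 0, 0, 0, 0, 0, 1, 0, 0, 0, 0, 0, 0, 1, 0, 0, 0, 0, 0, 0, 1, 0, 0, 0, 0, 0, 0, 1, 0, 0, 0, 0, 0, 0, 1, 0, 0, 0, 0, 0, 0, 1, 0, 0, 0, 0, 0, 0]
  newtons: 30

```text
time: 40.1
position: [455.5, -108.0, -0.8]
eef_rot: [3.141, -0.0, -0.139]
contact_force: [1.0, -1.3, 0.5]
opening: 30.6
grasp_force: 30.0
```

```bash
python3 m.py 456 -108 -1 -0.138 456 -108 99 -0.138 600.3 180 99 -0.138 600.3 180 16.5 -0.138
```

```text
tx 0.00 ty -0.00 tz -5.00 az -0.00
tx 5.17 ty -15.26 tz -0.00 az -0.00
tx 0.00 ty -0.00 tz 4.12 az -0.00
```

carry_out:
  deltas: [1, 0, 0, -0.3, 0, 0, 0, 1, 0, 0, -0.7, 0, 0, 0, 1, 0, 0, -1, 0, 0, 0, 1, 0, 0, -1, 0, 0, 0, 1, 0, 0, -1, 0, 0, 0, 1, 0, 0, -1, 0, 0, 0, 1, 0, 0, 0, 0, 0, 0]

```text
time: 40.8
position: [457.3, -108.7, 101.9]
eef_rot: [3.14, -0.005, -0.139]
contact_force: [-0.0, -0.5, -0.4]
opening: 30.5
grasp_force: 30.0
```

carry_out:
  deltas: [1, 0.32, -0.95, 0, 0, 0, 0, 1, 0.32, -0.95, 0, 0, 0, 0, 1, 0.32, -0.95, 0, 0, 0, 0, 1, 0.32, -0.95, 0, 0, 0, 0, 1, 0.32, -0.95, 0, 0, 0, 0, 1, 0.32, -0.95, 0, 0, 0, 0, 1, 0.32, -0.95, 0, 0, 0, 0, 1, 0.32, -0.95, 0, 0, 0, 0]

```text
time: 41.6
position: [526.6, 36.6, 97.8]
eef_rot: [-3.142, 0.002, -0.139]
contact_force: [0.7, 0.7, -0.7]
opening: 30.4
grasp_force: 30.0
```

carry_out:
  deltas: [1, 0.32, -0.95, 0, 0, 0, 0, 1, 0.32, -0.95, 0, 0, 0, 0, 1, 0.32, -0.95, 0, 0, 0, 0, 1, 0.32, -0.95, 0, 0, 0, 0, 1, 0.33, -0.95, 0, 0, 0, 0, 1, 0.33, -0.95, 0, 0, 0, 0, 1, 0.33, -0.97, 0, 0, 0, 0, 1, 0.33, -0.97, 0, 0, 0, 0]

```text
time: 42.4
position: [599.1, 180.5, 97.4]
eef_rot: [3.141, 0.002, -0.139]
contact_force: [-0.4, 0.6, -0.3]
opening: 31.0
grasp_force: 30.0
```

carry_out:
  deltas: [1, 0, 0, 0, 0, 0, 0, 1, 0, 0, 0.8, 0, 0, 0, 1, 0, 0, 1, 0, 0, 0, 1, 0, 0, 1, 0, 0, 0, 1, 0, 0, 0.6, 0, 0, 0, 1, 0, 0, 0.3, 0, 0, 0, 1, 0, 0, 0, 0, 0, 0, 1, 0, 0, 0, 0, 0, 0]

```text
time: 43.2
position: [600.2, 179.6, 25.6]
eef_rot: [-3.141, -0.001, -0.139]
contact_force: [-0.3, -0.2, -0.7]
opening: 30.8
grasp_force: 30.0
```

carry_out:
  deltas: [1, 0, 0, 0.3, 0, 0, 0, 1, 0, 0, 0.1, 0, 0, 0, 1, 0, 0, 0, 0, 0, 0]

```text
time: 43.5
position: [599.5, 179.8, 17.0]
eef_rot: [3.142, 0.0, -0.139]
contact_force: [-0.4, -0.2, -0.4]
opening: 31.0
grasp_force: 30.0
```

carry_out:
  deltas: [1, 0, 0, 0.05, 0, 0, 0, 1, 0, 0, 0, 0, 0, 0]

```text
time: 43.7
position: [599.9, 179.8, 16.4]
eef_rot: [-3.141, -0.001, -0.139]
contact_force: [0.1, -1.2, -0.4]
opening: 30.6
grasp_force: 30.0
```

```bash
python3 -c "
from h import *
im,m=snap('wrist'); b,_=snap('side')
o=np.zeros((600,560,3),np.uint8); o[:200]=im[150:350]; o[200:]=cv2.resize(b[190:360,130:368],(560,400))
cv2.imwrite('pics/w10.png',o[:,:,::-1])"
```

```text
(no output)
```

View pics/w10.png

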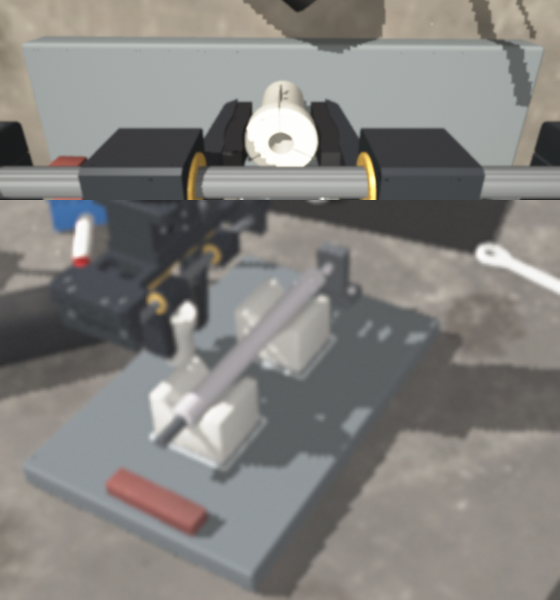

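carry_out:
  deltas: [1, 0, 0, 0.04, 0, 0, 0, 1, 0, 0, 0, 0, 0, 0]

```text
time: 44.0
position: [600.3, 179.8, 16.2]
eef_rot: [-3.141, -0.001, -0.139]
contact_force: [-1.4, -0.8, 4.6]
opening: 30.8
grasp_force: 29.9
```

carry_out:
  deltas: [0.2, 0, 0, 0, 0, 0, 0, 0.1, 0, 0, 0, 0, 0, 0, 0, 0, 0, 0, 0, 0, 0, -0.5, 0, 0, 0, 0, 0, 0, -0.5, 0, 0, 0, 0, 0, 0, -0.5, 0, 0, 0, 0, 0, 0]

```text
time: 44.6
position: [599.6, 179.7, 15.2]
eef_rot: [3.142, 0.0, -0.139]
contact_force: [-0.8, -0.3, 0.3]
opening: 65.4
grasp_force: 0.0
```

carry_out:
  deltas: [-0.5, 0, 0, -0.3, 0, 0, 0, -0.5, 0, 0, -0.8, 0, 0, 0, -0.5, 0, 0, -1, 0, 0, 0, -0.5, 0, 0, -1, 0, 0, 0, -0.5, 0, 0, -1, 0, 0, 0, -0.5, 0, 0, -0.8, 0, 0, 0]

```text
time: 45.2
position: [600.6, 179.9, 116.3]
eef_rot: [-3.141, -0.003, -0.139]
contact_force: [0.8, 0.3, -0.8]
opening: 65.8
grasp_force: 0.0
```

```bash
python3 m.py 600 180 115 -0.138 600 180 115 0.564 595 -115.5 115 0.564 595 -115.5 -20 0.564
```

```text
tx 0.00 ty 0.00 tz -0.00 az -4.68
tx -8.11 ty 12.35 tz -0.00 az -0.00
tx 0.00 ty 0.00 tz 6.75 az -0.00
```

carry_out:
  deltas: [-0.5, 0, 0, 0, 0, 0, -0.94, -0.5, 0, 0, 0, 0, 0, -0.94, -0.5, 0, 0, 0, 0, 0, -0.94, -0.5, 0, 0, 0, 0, 0, -0.94, -0.5, 0, 0, 0, 0, 0, -0.92, -0.5, -0.62, 0.95, 0, 0, 0, 0, -0.5, -0.62, 0.95, 0, 0, 0, 0, -0.5, -0.62, 0.95, 0, 0, 0, 0]

```text
time: 46.0
position: [598.8, 111.2, 114.3]
eef_rot: [3.141, -0.001, 0.564]
contact_force: [0.9, 0.2, 0.7]
opening: 66.1
grasp_force: 0.0
```

carry_out:
  deltas: [-0.5, -0.62, 0.95, 0, 0, 0, 0, -0.5, -0.62, 0.95, 0, 0, 0, 0, -0.5, -0.62, 0.95, 0, 0, 0, 0, -0.5, -0.62, 0.95, 0, 0, 0, 0, -0.5, -0.62, 0.95, 0, 0, 0, 0, -0.5, -0.62, 0.95, 0, 0, 0, 0, -0.5, -0.64, 0.95, 0, 0, 0, 0, -0.5, -0.64, 0.95, 0, 0, 0, 0]

```text
time: 46.8
position: [595.4, -71.2, 114.4]
eef_rot: [3.141, -0.001, 0.563]
contact_force: [0.5, -0.5, 0.0]
opening: 66.1
grasp_force: 0.0
```

carry_out:
  deltas: [-0.5, -0.64, 0.95, 0, 0, 0, 0, -0.5, -0.64, 0.95, 0, 0, 0, 0, -0.5, 0, 0, 0, 0, 0, 0, -0.5, 0, 0, 0, 0, 0, 0]

```text
time: 47.2
position: [594.0, -116.2, 114.0]
eef_rot: [3.141, -0.001, 0.562]
contact_force: [0.1, 0.6, -0.5]
opening: 65.7
grasp_force: 0.0
```

```bash
python3 - <<'E'
from h import *
s=ctrl.get_state(); print(s['position'].round(1),s['eef_rot'].round(3))
im,m=snap('wrist'); cv2.imwrite('pics/w11.png',im[:,:,::-1])
T=np.array(m['T']); f=210/np.tan(np.radians(m['fov_y'])/2)
c=T[:3,:3].T@(np.array([595,-115.5,22])-T[:3,3]); u=m['cx']+f*c[0]/-c[2]; v=m['cy']-f*c[1]/-c[2]; print('expect',u,v)
u,v=int(u),int(v); r=40; s=im[v-r:v+r,u-r:u+r].min(2); n,l,st,ce=cv2.connectedComponentsWithStats((s>150).astype(np.uint8))
for i in range(1,n):
  if st[i][4]>150:
    q=cv2.approxPolyDP(cv2.convexHull(np.argwhere(l==i)[:,::-1].astype(np.int32)),3,True)[:,0]+[u-r,v-r]
    w=np.array([onz(m,*p,22)[:2] for p in q]); print(st[i],q.tolist(),w.round(1).tolist(),((w.max(0)+w.min(0))/2).round(1))
E
```

```text
[ 594.  -116.2  114. ] [ 3.141e+00 -1.000e-03  5.620e-01]
expect 283.08723956641063 202.71164377498863
[ 25  22  29  33 644] [[295, 209], [284, 216], [271, 211], [269, 191], [280, 184], [293, 189]] [[595.7, -127.7], [584.8, -122.9], [582.6, -110.4], [597.5, -99.2], [608.0, -104.1], [610.3, -116.2]] [ 596.5 -113.5]
```

carry_out:
  deltas: [-0.5, 0.13, -0.03, 1, 0, 0, 0, -0.5, 0, 0, 1, 0, 0, 0, -0.5, 0, 0, 1, 0, 0, 0, -0.5, 0, 0, 1, 0, 0, 0, -0.5, 0, 0, 1, 0, 0, 0, -0.5, 0, 0, 1, 0, 0, 0, -0.5, 0, 0, 0.4, 0, 0, 0, -0.5, 0, 0, 0.2, 0, 0, 0]

```text
time: 48.05
position: [595.3, -113.0, -19.4]
eef_rot: [-3.14, 0.001, 0.564]
contact_force: [0.2, 1.2, 0.1]
opening: 66.3
grasp_force: 0.0
```

carry_out:
  deltas: [-0.5, 0, 0, 0, 0, 0, 0, -0.5, 0, 0, 0.03, 0, 0, 0, 1, 0, 0, 0, 0, 0, 0, 1, 0, 0, 0, 0, 0, 0, 1, 0, 0, 0, 0, 0, 0, 1, 0, 0, 0, 0, 0, 0, 1, 0, 0, 0, 0, 0, 0, 1, 0, 0, 0, 0, 0, 0]
  newtons: 30

```text
time: 48.85
position: [595.9, -114.2, -19.2]
eef_rot: [3.141, -0.0, 0.563]
contact_force: [0.4, 0.5, -0.1]
opening: 24.0
grasp_force: 30.0
```

carry_out:
  deltas: [1, 0, 0, 0, 0, 0, 0, 1, 0, 0, 0, 0, 0, 0]

```text
time: 49.05
position: [595.9, -114.2, -19.2]
eef_rot: [3.141, -0.0, 0.563]
contact_force: [0.1, -1.1, 0.3]
opening: 23.7
grasp_force: 30.0
```

```bash
python3 m.py 596 -114 -19.2 0.563 596 -114 81 -0.142 471.7 198.8 81 -0.142 471.7 198.8 -2 -0.142
```

```text
tx 0.00 ty -0.00 tz -5.01 az 4.70
tx -8.37 ty -14.60 tz -0.00 az -0.00
tx 0.00 ty -0.00 tz 4.15 az -0.00
```

carry_out:
  deltas: [1, 0, 0, -0.4, 0, 0, 0, 1, 0, 0, -1, 0, 0, 0.94, 1, 0, 0, -1, 0, 0, 0.94, 1, 0, 0, -1, 0, 0, 0.94, 1, 0, 0, -1, 0, 0, 0.94, 1, 0, 0, -0.6, 0, 0, 0.94, 1, 0, 0, 0, 0, 0, 0]

```text
time: 49.75
position: [597.5, -114.7, 83.4]
eef_rot: [3.141, -0.004, -0.143]
contact_force: [0.5, -0.7, -0.4]
opening: 23.6
grasp_force: 30.0
```

carry_out:
  deltas: [1, -0.52, -0.91, 0, 0, 0, 0, 1, -0.52, -0.91, 0, 0, 0, 0, 1, -0.52, -0.91, 0, 0, 0, 0, 1, -0.52, -0.91, 0, 0, 0, 0, 1, -0.52, -0.91, 0, 0, 0, 0, 1, -0.52, -0.91, 0, 0, 0, 0, 1, -0.52, -0.91, 0, 0, 0, 0, 1, -0.52, -0.91, 0, 0, 0, 0]

```text
time: 50.55
position: [532.6, 44.0, 80.4]
eef_rot: [-3.142, 0.001, -0.14]
contact_force: [0.2, 0.3, -0.2]
opening: 23.6
grasp_force: 30.0
```

carry_out:
  deltas: [1, -0.53, -0.91, 0, 0, 0, 0, 1, -0.53, -0.91, 0, 0, 0, 0, 1, -0.53, -0.91, 0, 0, 0, 0, 1, -0.53, -0.91, 0, 0, 0, 0, 1, -0.53, -0.91, 0, 0, 0, 0, 1, -0.53, -0.92, 0, 0, 0, 0, 1, -0.53, -0.92, 0, 0, 0, 0, 1, -0.53, -0.92, 0, 0, 0, 0]

```text
time: 51.35
position: [469.0, 200.3, 80.5]
eef_rot: [3.142, 0.001, -0.14]
contact_force: [0.4, 0.3, -0.6]
opening: 23.6
grasp_force: 30.0
```

carry_out:
  deltas: [1, 0, 0, 0, 0, 0, 0, 1, 0, 0, 0.8, 0, 0, 0, 1, 0, 0, 1, 0, 0, 0, 1, 0, 0, 1, 0, 0, 0, 1, 0, 0, 0.6, 0, 0, 0, 1, 0, 0, 0.3, 0, 0, 0, 1, 0, 0, 0, 0, 0, 0, 1, 0, 0, 0, 0, 0, 0]

```text
time: 52.15
position: [471.2, 198.6, 7.3]
eef_rot: [-3.141, -0.001, -0.142]
contact_force: [-0.5, -0.1, -0.1]
opening: 23.6
grasp_force: 30.0
```

carry_out:
  deltas: [1, 0, 0, 0.3, 0, 0, 0, 1, 0, 0, 0.1, 0, 0, 0, 1, 0, 0, 0, 0, 0, 0]

```text
time: 52.45
position: [470.5, 198.5, -1.5]
eef_rot: [3.141, 0.0, -0.142]
contact_force: [0.4, -1.2, 0.0]
opening: 23.7
grasp_force: 30.0
```

carry_out:
  deltas: [1, 0, 0, 0.05, 0, 0, 0, 1, 0, 0, 0, 0, 0, 0]

```text
time: 52.65
position: [470.8, 198.5, -2.2]
eef_rot: [-3.142, -0.0, -0.142]
contact_force: [0.4, 0.0, -0.5]
opening: 23.8
grasp_force: 30.0
```

Release, retreat up, and back off to look.

carry_out:
  deltas: [0.3, 0, 0, 0.02, 0, 0, 0, 0.2, 0, 0, 0, 0, 0, 0, 0, 0, 0, 0, 0, 0, 0, -0.2, 0, 0, 0, 0, 0, 0, -0.2, 0, 0, 0, 0, 0, 0, -0.2, 0, 0, -0.3, 0, 0, 0, -0.2, 0, 0, -1, 0, 0, 0, -0.2, 0, 0, -1, 0, 0, 0]

```text
time: 53.45
position: [470.2, 198.4, 43.8]
eef_rot: [3.141, 0.001, -0.142]
contact_force: [0.4, -0.4, -0.1]
opening: 52.9
grasp_force: 0.0
```

carry_out:
  deltas: [-0.2, 0, 0, -1, 0, 0, 0, -0.2, 0, 0, -1, 0, 0, 0, -0.2, 0, 0, -1, 0, 0, 0, -0.2, 0, 0, -1, 0, 0, 0, -0.2, 0, 0, -1, 0, 0, 0, -0.2, 0, 0, -1, 0, 0, 0, -0.2, 0, 0, -1, 0, 0, 0, -0.2, 0, 0, -1, 0, 0, 0]

```text
time: 54.25
position: [470.5, 198.5, 204.6]
eef_rot: [-3.141, -0.0, -0.142]
contact_force: [0.4, -0.7, -0.2]
opening: 52.6
grasp_force: 0.0
```

carry_out:
  deltas: [-0.2, 0, 0, -1, 0, 0, 0, -0.2, 0, 0, 0, 0, 0, 0, -0.2, 0, 0, 0, 0, 0, 0]

```text
time: 54.55
position: [470.7, 198.5, 223.4]
eef_rot: [-3.141, -0.001, -0.142]
contact_force: [-0.2, 0.7, -0.5]
opening: 53.0
grasp_force: 0.0
```

```bash
python3 -c "
from h import *
im,m=snap('wrist'); b,_=snap('side'); np.savez('wf.npz',im=im,**m)
o=np.zeros((600,560,3),np.uint8); o[:260]=im[:260]; o[260:]=cv2.resize(b[190:360,130:368],(560,400))[30:370]
cv2.imwrite('pics/wf.png',o[:,:,::-1])"
```

```text
(no output)
```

View pics/wf.png

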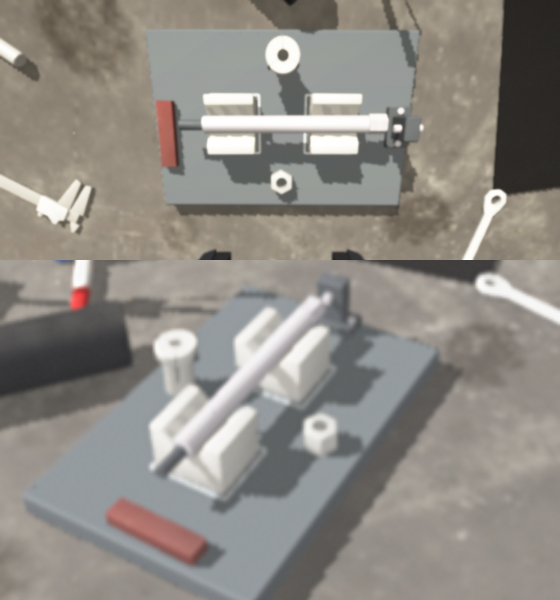

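```bash
python3 - <<'E'
from h import *
d=np.load('wf.npz'); m={k:d[k] for k in('fov_y','cx','cy','T')}
C=np.array([534.5,189]); y=-.143
for n,u,v,z in [('tip',177,125,54.5),('shoulder',202,123,54.5),('head',388,122,58),('A',231.5,123.5,62),('B',333.5,123.5,62),('collet',283,54,67),('nut',281,181,39)]:
    p=onz(m,u,v,z)[:2]-C; print(n,(p+C).round(1),'plate',np.round([p[0]*np.cos(y)+p[1]*np.sin(y),-p[0]*np.sin(y)+p[1]*np.cos(y)],1))
for c in [(148,30),(418,30),(398,207),(168,204)]: print(onz(m,*c,20)[:2].round(1))
E
```

```text
tip [550.3 301.2] plate [ -0.4 113.3]
shoulder [548.5 274.2] plate [ 1.7 86.4]
head [521.4  78.6] plate [   2.8 -111.2]
A [543.5 241.9] plate [ 1.4 53.7]
B [528.3 136.4] plate [  1.4 -53. ]
collet [600.1 179.5] plate [66.3 -0. ]
nut [470.5 200.2] plate [-64.9   1.9]
[651.7 319.4]
[610.1  30.3]
[411.5  57.4]
[457.3 347.7]
```

```bash
python3 -c "
from station import ctrl
print(ctrl.sign_off())"
```

```text
the job is handed in; nothing more can be done
None
```

The drawbar check is set up and handed in at about 55 s; in the last pictures every part measured within tolerance on the plate, but sign-off gave no verdict.

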